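Lay out the bracket-fitting kit in order of use

ROBOT

A 7-joint arm with a two-finger parallel gripper is mounted at the origin on the work surface; the furniture and walls round the work are solid. World frame = base frame: x ahead of the robot, y to its left, z up, the work surface at z = 0. Lengths are in m, angles in rad, forces in N, time in s.
With the tool pointing down it reaches from about 0.425 to 0.925 m from the base axis. Payload 6.8 kg.
Tool frame: the origin (TCP) lies at the very end of the fingers, on their centre line; the grasp point (between the pads) lies 19 mm behind it; z points along the fingers, y is the direction in which the jaws open and shut (so a half turn about z gives the same grasp; the last joint's range is limited). The gripper opens to 85 mm and grips with 20 to 120 N. Pads are 22 mm wide; open, the fingers measure 114 mm over their backs; the gripper's body (76 mm by 85 mm) begins 54 mm behind the grasp point. The pads swing forward as they close: fully open they stand 13 mm farther back than shut.
Start: joints at [-1.309, 0.477, 0.022, 1.555, -0.011, 1.109, -0.083], TCP at [0.244, 0.629, 0.231] pointing down, gripper open.
Joint ranges: [-2.96, 2.96], [-0.34, 2.1], [-1.41, 1.46], [0.24, 2.44], [-1.37, 4.51], [0.17, 1.92], [-2.96, 2.96]. Speed limits (rad/s): [2.39, 2.39, 3.14, 3.14, 3.14, 3.14, 3.14].

INTERFACE

Orientations are given as a rotation vector (axis times angle).
In Python, from bench import monitor, viewer, job gives the robot as it stands. The module is installed in compiled form; this text tells all that it offers.
- The arm moves only by the tool drive_tool, never from a script. Its argument "commands" is a list of rows, each an object with "linear": the shift along the tool's x, y, z in m, a list of three; "dr": the turn, a rotation vector about the tool's x, y, z in degrees, a list of three; "jaw": the closure, from 0 (fully open) to 1 (shut). A call has 1 to 8 rows; each row shifts and turns the pose as measured when the row begins, along the tool's axes as they then stand; what a row does not reach is not made up. A row lasts 1/8 s, in which the tool goes at most 62.5 mm and 10.7 degrees, less where a joint would pass 70% of its speed; a pose out of reach is approached as far as the arm can. A call is refused whole if a number of a shift passes 0.0625 or a number of a turn 10.7, either way. A call with a gripper value outside its range is refused whole. The fingers move at their own pace and stop on an object; "force" is the grip in N (left out, the last holds). Time passes only in rows, so rows that do not move let the fingers close. It gives the time, the measured TCP pose, the force and the opening at its end, in the units of the state.
- monitor.get_obs(): the state, without advancing time (a new reading comes with each control period).
- viewer.grab_frame(name): name is "scene" or "side" or "wrist"; returns the picture (384x512x3 uint8, red, green, blue); there is no depth.
- viewer.calibration(name): a dict with "K" (3x3 intrinsics, pixels), "k1" (the pictures are not rectified: a ray, as slopes to the right and down, at radius r is drawn at 1 + k1 r^2 times it, then the intrinsics apply), "R" (3x3) and "t" (3): a world point X has camera coordinates R X + t. Camera axes: x right, y down, z forward; pixel columns grow to the right and rows downward; lengths in m; the calibration is good to about 2 mm. A picture is of the moment at which its call begins: read the wrist's pose just before it. calibration takes no time and is no camera call; for the wrist camera it gives the pose at the moment of the call.
- job.hand_in(): hands the job in, once; it reports no verdict.
The state is a dict: "clock": time; "joints": joint angles; "qvel": joint speeds; "tau": joint torques, N m; "tcp_pos": TCP position; "orientation": TCP orientation; "contact_force": force on the tool from outside, world axes, zero at the start; "moment": the same for the moment, N m; "grip_width": finger opening in m.
Only numpy, scipy, OpenCV 4.12 (cv2) and the standard library are available. Lean on these libraries where they do the work, as an engineer would, in place of code of your own. Each camera call takes 0.05 s, during which the arm holds its last target.

TASK

Set out the kit tray for fitting the bracket, in order of use from the end lane with the red floor: scraper first, blue angle bracket in the middle lane, and the grey bit case last, which already lies in its lane and should be left alone. Swing the toggle clamp's orange handle over until the clamp stays open, then lift the bracket out and lay it flat, flange down, wholly inside the middle lane. Slide the scraper along the bench, without lifting it, blade first through the open front of the red lane until it is fully home against the backstop; leave the clamp open and do not disturb the other things lying about.

Things in the scene. Friction and masses are not known exactly. Their poses are not given: they have to be found in the camera images.
- kit_tray: Fixed aluminium kit tray on the robot's right. Origin: on the bench, middle of the middle lane; x along the lanes, open front to backstop; y across. Three lanes, centres y = -80, 0, +80 mm, 74 mm wide, between walls 6 mm wide and 12 mm high, from x = -60 mm (open front, rounded noses) to +60 mm, where a 16 mm high, 8 mm thick backstop begins. Cork-brown paper-thin floor, no step at the front.
- red_pad: Red floor (90 x 60 mm, paper thin) that marks the first lane. Origin: on the bench at the middle (x = 0 in the tray) of one of the two end lanes (y = +80 or -80 mm in the tray); axes parallel to the tray's.
- bit_case: Grey bit case, 74 x 55 mm, 38 mm high, loose, lying in the other end lane at its middle. Origin: centre of its underside. To be left where it is.
- scraper: Orange scraper lying flat on the bench before the tray's open front, 110 mm long, 55 mm wide at most, 10 mm high, loose, about 80 g; the sides of its handle part are nearly straight. Origin: centre of its underside. Its long axis is its y: the grey blade is at the -y end, the orange handle at the +y end.
- blade_edge (a point): Middle of the scraper's blade edge, 55 mm from the scraper's origin along its -y, 5 mm above the bench. Fully home, it is at the backstop (x = 60 mm in the tray).
- fixture: Grey drilling fixture fixed to the bench on the robot's left. Origin: on the bench under the nest's middle; x points from nest to clamp pivot, z up. Nest: recess with floor at z = 14 mm and a rim (top z = 18 mm, outside 115 x 63 mm) round the bracket with 2 mm play. Clamp pivot at x = 100, y = -6, z = 50 mm.
- clamp_hinge (a point): Point on the clamp's pivot axis: 50 mm above the bench; the axis is the fixture's y.
- handle_top (a point): Top of the clamp's upright handle (orange round grip, 18 mm across, from 42 to 102 mm above the pivot when the clamp is shut); 102 mm from the pivot axis.
- clamp (a joint): Toggle clamp, a rigid L: 0 shut (handle upright, arm level toward the fixture's -x, 84 mm long, rubber foot 70 mm from the pivot on the bracket), 1.66 open stop (handle level toward the fixture's +x, arm upright). Push the handle toward the fixture's +x to open. Light (under 3 N): released below about 0.81 it falls shut, past that it falls open and stays.
- bracket: Blue angle bracket, 100 mm long (x), about 200 g, loose in the nest, its axes along the fixture's. Origin: centre of the flange's underside. Flange 100 x 48 mm, 6 mm thick; upright leg 8 mm thick along the +y edge (y = 16 to 24 mm), full length, top 40 mm above the underside: can be gripped across the leg from above, with the clamp open.
- pliers: Bystander: red-handled pliers lying flat, 174 mm long (y), 13 mm high, origin at the centre of its underside.
- tape_measure: Bystander: tape measure, 81 x 37 mm, 62 mm high, origin at the centre of its underside.
There are look-alikes about, which are no part of the job. Several things have the shape of the fixture; the one meant has the colours described above. Of the things shaped like the bracket, the blue one is meant.

How it is judged:
On the way:
1. the toggle clamp is swung open to where it stays by itself (value of joint clamp above 1.4 rad), for 0.2 s.
At the end, for the whole second after the job is handed in: Clamp open past 1.4 rad. Bracket flange down in the middle lane: centre within 14 mm across, 18 mm along, 0.25 rad. Scraper flat in the red lane, blade first: within 12 mm across, 0.2 rad, blade within 8 mm of the backstop. Bit case within 20 mm of its start. All at rest (value of joint clamp above 1.4 rad and y of bracket in the frame of kit_tray between -0.014 and 0.014 m and x of bracket in the frame of kit_tray between -0.018 and 0.018 m and height (world z) of each of bracket, scraper below 0.005 m and angle between each of bracket, scraper's own z axis and vertical below 0.1 rad and angle between the x axis of bracket and the x axis of kit_tray, either way round below 0.25 rad and x of blade_edge in the frame of red_pad above 0.052 m and y of scraper in the frame of red_pad between -0.012 and 0.012 m and angle between the y axis of scraper and the x axis of kit_tray, either way round below 0.2 rad and distance of bit_case from where it was at the start of the episode below 0.02 m and linear speed of each of bracket, scraper below 0.02 m/s); the robot touches nothing.
It fails at once if the scraper is lifted off the bench (more than 30 mm) (height (world z) of scraper above 0.03 m).
It fails at once if the bracket is dragged out from under the closed clamp (distance of bracket from where it was at the start of the episode above 0.02 m and value of joint clamp below 0.85 rad).
It fails at once if the bit case is disturbed (moved more than 20 mm) (distance of bit_case from where it was at the start of the episode above 0.02 m).
It fails at once if a bystander is moved more than 30 mm (distance of any of pliers, tape_measure from where it was at the start of the episode above 0.03 m).
It also fails if it takes over 69 s, if anything falls off the work surface, if the arm or the gripper's body presses on something with over 40 N, if the wrist force passes 120 N, or if a joint passes its speed limit or range.

## Working session

There is one attempt and no reset: what is moved stays moved. The work goes in short steps, Python scripts to look and compute and a tool call to move; the robot and the scene stay as the last step left them, time stands still between calls to the robot, and variables do not carry over. Pictures are saved under pics/ and viewed, and the job is handed in when it is done.

Besides the shell and the picture viewer there is one more tool, called after "Request:" by a JSON object that holds its "name" and its "arguments". drive_tool: Moves the arm, as the interface text tells. Its arguments: {"type":"object","properties":{"commands":{"type":"array"},"force":{"type":"number"}},"required":["commands"]}

```bash
mkdir -p pics; ls; python3 - <<'E'
from bench import monitor, viewer, job
import cv2
o=monitor.get_obs(); print(o)
for n in ["scene","side","wrist"]:
    c=viewer.calibration(n); print(n,c)
    cv2.imwrite(f"pics/{n}0.png",viewer.grab_frame(n)[:,:,::-1])
E
```

```text
pics
{'clock': 0.0, 'joints': array([-1.30910907,  0.47778273,  0.02234914,  1.55645739, -0.01148405,
        1.10930509, -0.08310498]), 'qvel': array([ 0.00157164,  0.00118878, -0.00033861, -0.0013913 ,  0.00026703,
        0.00012278, -0.00086531]), 'tau': array([ 6.30623617e-05, -5.96450043e+01,  1.60799470e+00, -2.81205654e+01,
        1.23850303e-02,  9.54504241e-03,  9.36884021e-06]), 'tcp_pos': array([0.24376518, 0.62880769, 0.23033505]), 'orientation': array([-5.77499076e-01, -3.08787007e+00,  2.85084688e-03]), 'contact_force': array([ 0.5925199 , -0.31741121, -0.49460767]), 'moment': array([-0.00150575, -0.00028637, -0.0044313 ]), 'grip_width': 0.08556747415806172}
scene {'K': array([[434.56309714,   0.        , 255.44106928],
       [  0.        , 434.56309714, 195.68200496],
       [  0.        ,   0.        ,   1.        ]]), 'k1': -0.1289033573324244, 'R': array([[ 0.91903484,  0.39405126,  0.00992759],
       [ 0.23241423, -0.52136746, -0.82107222],
       [-0.31836862,  0.7569013 , -0.57073798]]), 't': array([-4.66275368e-01, -1.09753334e-03,  1.83192369e+00])}
side {'K': array([[465.57110336,   0.        , 258.21752039],
       [  0.        , 465.57110336, 193.8256613 ],
       [  0.        ,   0.        ,   1.        ]]), 'k1': 0.058930552323288365, 'R': array([[-0.3512479 ,  0.93627016, -0.00480538],
       [ 0.69037106,  0.25552344, -0.67682758],
       [-0.63246558, -0.24105176, -0.7361259 ]]), 't': array([ 0.09744102, -0.26249363,  2.13160342])}
wrist {'K': array([[271.358529  ,   0.        , 254.89257938],
       [  0.        , 271.358529  , 193.36311546],
       [  0.        ,   0.        ,   1.        ]]), 'k1': -0.027898864724068856, 'R': array([[ 0.35994286,  0.93297305, -0.00155647],
       [ 0.88788067, -0.3420328 ,  0.30770356],
       [ 0.28654676, -0.11213766, -0.951481  ]]), 't': array([-0.67502436, -0.04198114,  0.3794678 ])}
```

View pics/scene0.png

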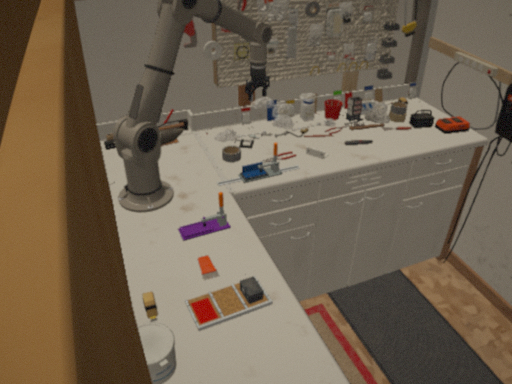

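View pics/side0.png

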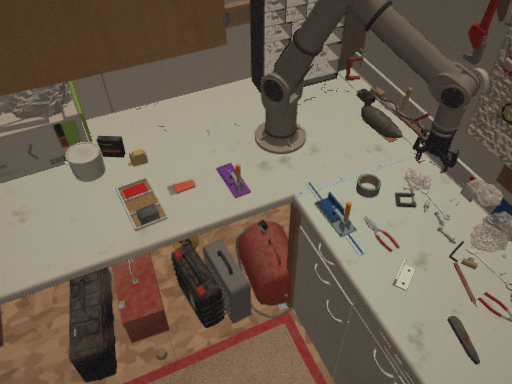

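View pics/wrist0.png

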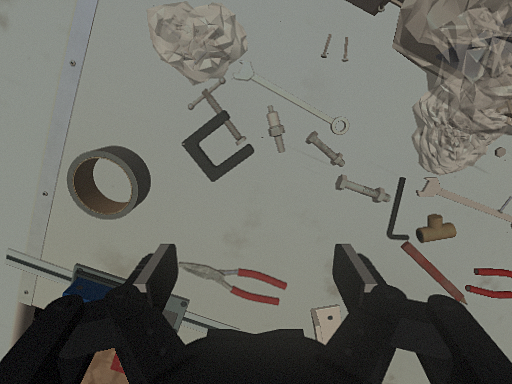

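```bash
cat > h.py <<'E'
import numpy as np, cv2
from bench import monitor, viewer
from scipy.spatial.transform import Rotation as Rn
def ray(c,uv):
    K=c['K'];d=np.array([(uv[0]-K[0,2])/K[0,0],(uv[1]-K[1,2])/K[1,1]])
    s=d.copy()
    for _ in range(30): s=d/(1+c['k1']*(s@s))
    R=c['R'];o=-R.T@c['t'];v=R.T@np.array([s[0],s[1],1]);return o,v/np.linalg.norm(v)
def onz(c,uv,z):
    o,v=ray(c,uv);return o+v*(z-o[2])/v[2]
def tri(ca,ua,cb,ub):
    o1,v1=ray(ca,ua);o2,v2=ray(cb,ub)
    s=np.linalg.lstsq(np.c_[v1,-v2],o2-o1,rcond=None)[0]
    p,q=o1+s[0]*v1,o2+s[1]*v2;return (p+q)/2,np.linalg.norm(p-q)
def proj(c,X):
    p=c['R']@np.asarray(X,float)+c['t'];s=p[:2]/p[2];s=s*(1+c['k1']*(s@s))
    return s*np.diag(c['K'])[:2]+c['K'][:2,2]
def crop(img,x0,y0,x1,y1,f,name):
    cv2.imwrite('pics/'+name,cv2.resize(img[y0:y1,x0:x1],None,fx=f,fy=f,interpolation=cv2.INTER_CUBIC))
E
python3 - <<'E'
from h import *
s=cv2.imread('pics/scene0.png');d=cv2.imread('pics/side0.png')
crop(s,210,130,310,200,8,'c1.png');crop(s,140,245,290,345,5,'c2.png')
crop(d,295,165,395,265,6,'c3.png');crop(d,60,120,210,240,5,'c4.png')
E
```

```text
(no output)
```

View pics/c1.png

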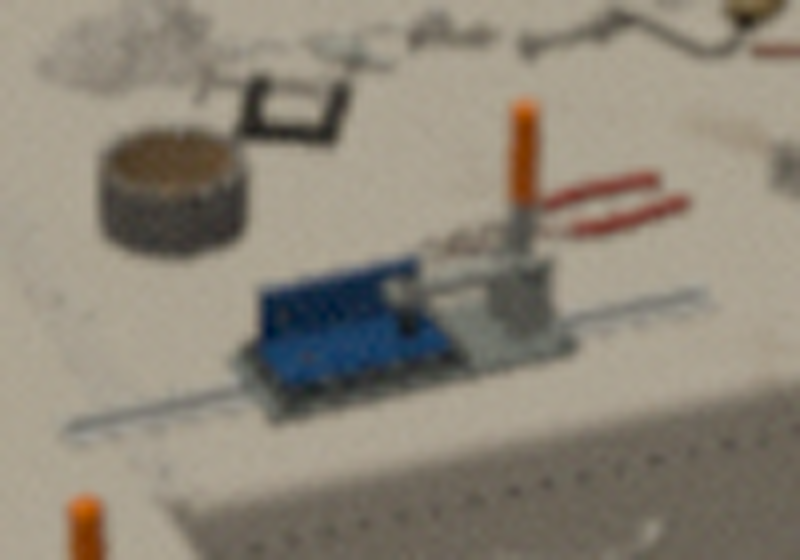

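View pics/c2.png

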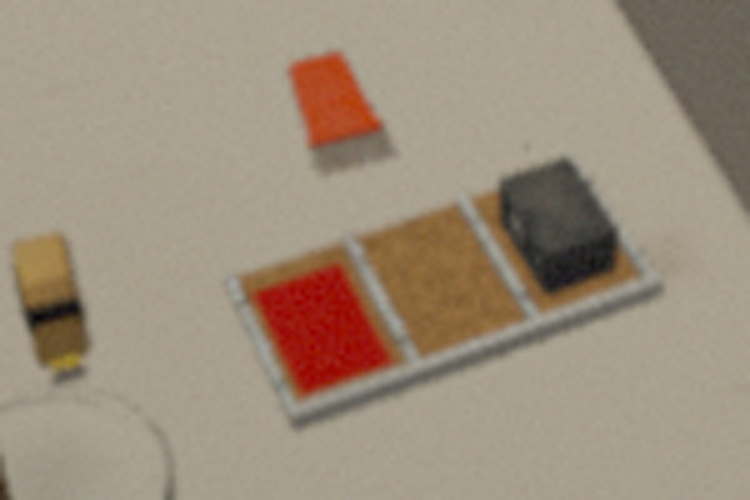

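View pics/c3.png

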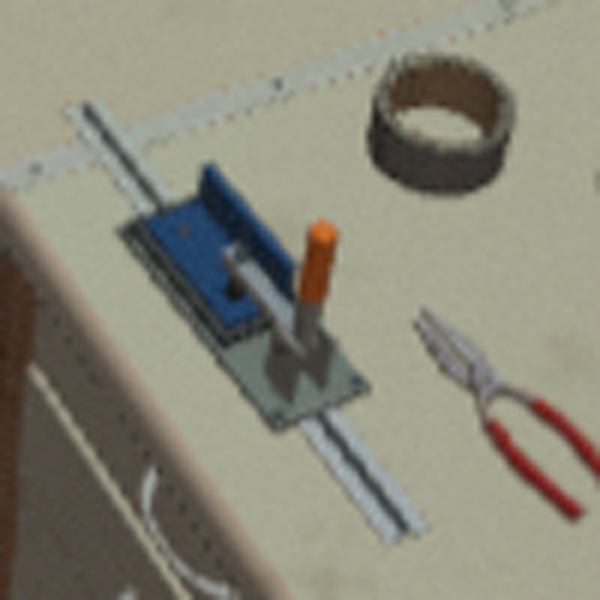

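View pics/c4.png

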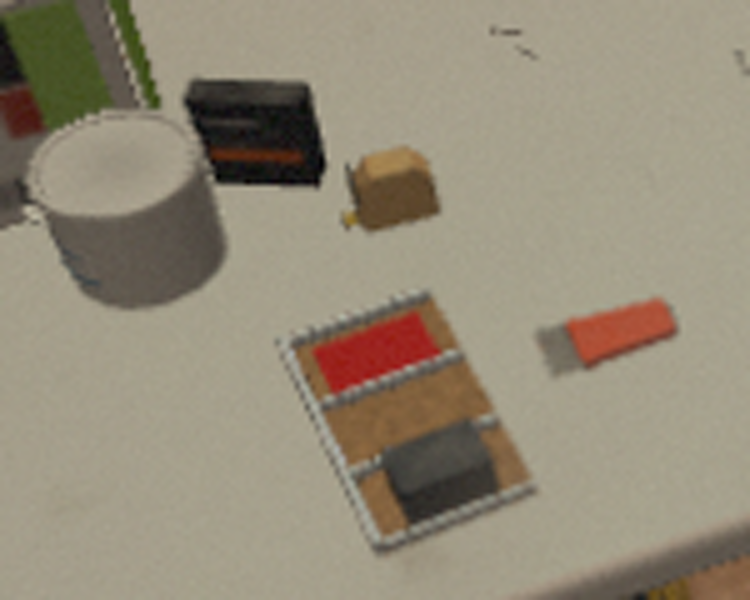

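```bash
cat >> h.py <<'E'
S=viewer.calibration('scene');D=viewer.calibration('side')
def U(p,x0,y0,f): return np.array([x0+(p[0]+.5)/f-.5,y0+(p[1]+.5)/f-.5])
c1=lambda *p:U(p,210,130,8)
c2=lambda *p:U(p,140,245,5)
c3=lambda *p:U(p,295,165,6)
c4=lambda *p:U(p,60,120,5)
E
python3 - <<'E'
from h import *
np.set_printoptions(precision=4,suppress=True)
print('handle top',tri(S,c1(524,104),D,c3(322,227)))
print('leg top left',tri(S,c1(260,292),D,c3(208,167)))
print('leg top right',tri(S,c1(416,262),D,c3(294,262)))
# handle axis
print('grip bottom',tri(S,c1(523,204),D,c3(313,300)))
# fixture base corner
for n,a in (('flange near-left corner z20',c3(147,213)),('flange near right',c3(232,328))): print(n,onz(D,a,.02))
for n,a in (('fl',c1(280,385)),('fr',c1(462,348))): print(n,onz(S,a,.02))
# tray
print('tray back corners z16'); 
for a in (c4(281,340),c4(378,540)): print('D',onz(D,a,.016))
for a in (c2(295,408),c2(660,280)): print('S',onz(S,a,.016))
# scraper & red pad masks
for nm,c in (('scene0',S),('side0',D)):
    im=cv2.imread(f'pics/{nm}.png');h=cv2.cvtColor(im,cv2.COLOR_BGR2HSV).astype(int)
    roi=np.zeros(h.shape[:2],bool)
    if nm=='scene0': roi[250:330,180:270]=1
    else: roi[170:210,115:205]=1
    m=roi&(h[...,1]>150)&(h[...,2]>120)
    n,l,st,ce=cv2.connectedComponentsWithStats(m.astype(np.uint8))
    for i in range(1,n):
        if st[i,4]<60: continue
        cn=cv2.findContours((l==i).astype(np.uint8),0,1)[0][0]
        z=0 if im[l==i][:,1].mean()<30 else .010
        P=np.array([onz(c,q[0],z)[:2] for q in cn],np.float32)
        print(nm,st[i],im[l==i].mean(0),z,cv2.minAreaRect(P), onz(c,ce[i],z))
E
```

```text
handle top (array([0.4286, 0.3976, 0.1532]), np.float64(0.0018494765231598098))
leg top left (array([0.3091, 0.3088, 0.0515]), np.float64(0.0009494153138459359))
leg top right (array([0.372 , 0.38  , 0.0502]), np.float64(0.006109819847327415))
grip bottom (array([0.429 , 0.4012, 0.0883]), np.float64(0.0018082491370680206))
flange near-left corner z20 [0.3329 0.2775 0.02  ]
flange near right [0.4088 0.3541 0.02  ]
fl [0.3392 0.2699 0.02  ]
fr [0.4164 0.3468 0.02  ]
tray back corners z16
D [ 0.5496 -0.5139  0.016 ]
D [ 0.703  -0.3335  0.016 ]
S [ 0.5477 -0.5176  0.016 ]
S [ 0.707  -0.3383  0.016 ]
scene0 [199 256  17  18 198] [ 35.0152  73.1616 175.0455] 0.01 ((0.43856555223464966, -0.2719743847846985), (0.046404607594013214, 0.08072803914546967), 44.001007080078125) [ 0.4408 -0.2748  0.01  ]
scene0 [189 296  30  28 494] [ 18.6356  33.2186 153.1437] 0.01 ((0.5269073843955994, -0.4492679834365845), (0.06355612725019455, 0.09802316129207611), 48.56935119628906) [ 0.5291 -0.452   0.01  ]
side0 [174 181  20  11 142] [ 55.3169  79.4718 168.7676] 0.01 ((0.4409627318382263, -0.2639235854148865), (0.046347592025995255, 0.07856130599975586), 38.13471221923828) [ 0.4407 -0.2672  0.01  ]
side0 [122 182  26  17 231] [ 32.342   39.9784 153.2597] 0.01 ((0.5277871489524841, -0.4412480294704437), (0.05803697183728218, 0.0915258526802063), 50.745849609375) [ 0.5291 -0.4411  0.01  ]
```

```bash
python3 - <<'E'
from h import *
np.set_printoptions(precision=4,suppress=True)
o=monitor.get_obs();R=Rn.from_rotvec(o['orientation']).as_matrix();print(R, o['clock'])
W=viewer.calibration('wrist');print('cam in tool',R.T@(-W['R'].T@W['t']-o['tcp_pos']));print((W['R']@R))
print('yaw of tool y', np.degrees(np.arctan2(R[1,1],R[0,1])))
E
```

```text
[[-0.9324  0.3614 -0.0004]
 [ 0.3614  0.9324 -0.0014]
 [-0.0002 -0.0014 -1.    ]] 0.15
cam in tool [ 0.0779  0.0008 -0.1425]
[[ 0.0016  1.     -0.0001]
 [-0.9515  0.0015 -0.3075]
 [-0.3075  0.0006  0.9515]]
yaw of tool y 68.81380089488617
```

```bash
cat >> h.py <<'E'
def plan(pos,yaw_y,n,turn=None):
    """rows to bring TCP to pos, tool y at world yaw deg, tool vertical"""
    o=monitor.get_obs();R=Rn.from_rotvec(o['orientation']).as_matrix();p=o['tcp_pos']
    y=np.radians(yaw_y);Y=np.array([np.cos(y),np.sin(y),0]);Z=np.array([0,0,-1.]);G=np.c_[np.cross(Y,Z),Y,Z]
    rv=Rn.from_matrix(R.T@G).as_rotvec()
    if turn: 
        rv=rv*(1-2*np.pi/np.linalg.norm(rv))
    d=(np.array(pos)-p)/n
    print('at',p.round(4),'yaw',np.degrees(np.arctan2(R[1,1],R[0,1])).round(2),'tot rot deg',np.degrees(rv).round(1),'dist',(d*n).round(4),'clock',o['clock'],'grip',o['grip_width'])
    for i in range(n):
        Rk=R@Rn.from_rotvec(rv*i/n).as_matrix()
        print((Rk.T@d).round(3).tolist(),np.degrees(rv/n).round(1).tolist())
E
python3 -c "
from h import *
plan([.355,.330,.26],135,8)"
```

```text
at [0.2438 0.6289 0.2306] yaw 68.81 tot rot deg [ -0.1  -0.  -66.2] dist [ 0.1112 -0.2989  0.0294] clock 0.15 grip 0.08520520438204433
[-0.026, -0.03, -0.004] [-0.0, -0.0, -8.3]
[-0.022, -0.033, -0.004] [-0.0, -0.0, -8.3]
[-0.017, -0.036, -0.004] [-0.0, -0.0, -8.3]
[-0.011, -0.038, -0.004] [-0.0, -0.0, -8.3]
[-0.006, -0.039, -0.004] [-0.0, -0.0, -8.3]
[-0.0, -0.04, -0.004] [-0.0, -0.0, -8.3]
[0.006, -0.039, -0.004] [-0.0, -0.0, -8.3]
[0.011, -0.038, -0.004] [-0.0, -0.0, -8.3]
```

Request:
{"name": "drive_tool", "arguments": {"commands": [{"linear":[-0.026,-0.03,-0.004],"dr":[0,0,-8.3],"jaw":1},{"linear":[-0.022,-0.033,-0.004],"dr":[0,0,-8.3],"jaw":1},{"linear":[-0.017,-0.036,-0.004],"dr":[0,0,-8.3],"jaw":1},{"linear":[-0.011,-0.038,-0.004],"dr":[0,0,-8.3],"jaw":1},{"linear":[-0.006,-0.039,-0.004],"dr":[0,0,-8.3],"jaw":1},{"linear":[0,-0.04,-0.004],"dr":[0,0,-8.3],"jaw":1},{"linear":[0.006,-0.039,-0.004],"dr":[0,0,-8.3],"jaw":1},{"linear":[0.011,-0.038,-0.004],"dr":[0,0,-8.3],"jaw":1}]}}

```text
clock: 1.15
tcp_pos: [0.3596, 0.3256, 0.2609]
orientation: [1.268, -2.869, 0.006]
contact_force: [-0.0, 0.2, 0.2]
grip_width: 0.0003
```

```bash
python3 - <<'E'
from h import *
import pickle
W=viewer.calibration('wrist');im=viewer.grab_frame('wrist')[:,:,::-1]
cv2.imwrite('pics/w1.png',im);pickle.dump(W,open('w1.pkl','wb'))
plan([.355,.330,.26],135,1)
E
```

```text
at [0.3624 0.3201 0.2612] yaw 137.76 tot rot deg [-0.3 -0.4  2.8] dist [-0.0074  0.0099 -0.0012] clock 1.2 grip -4.189296311640121e-06
[-0.002, 0.012, 0.001] [-0.3, -0.4, 2.8]
```

View pics/w1.png

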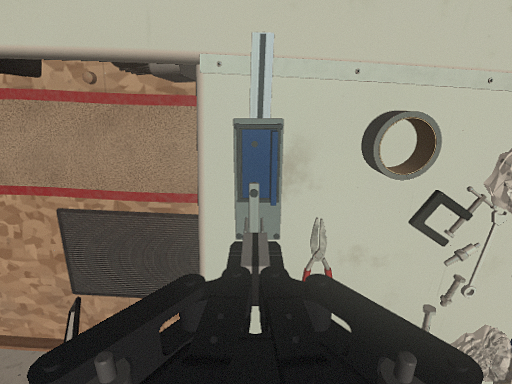

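```bash
python3 - <<'E'
from h import *
im=cv2.imread('pics/w1.png');crop(im,220,105,300,250,4,'w1c.png')
E
```

```text
(no output)
```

View pics/w1c.png

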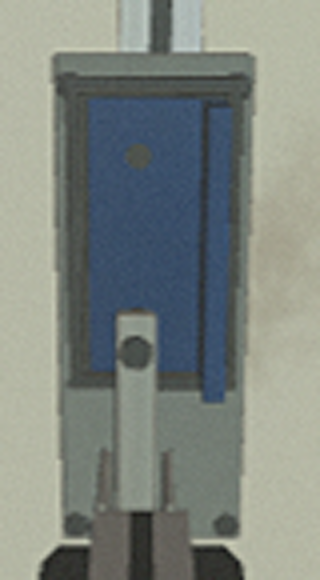

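```bash
python3 - <<'E'
from h import *
import pickle
np.set_printoptions(precision=4,suppress=True)
W=pickle.load(open('w1.pkl','rb'))
f=lambda a,b,z:onz(W,U((a,b),220,105,4),z)
A=[f(207,107,.054),f(232,108,.054),f(203,402,.054),f(225,402,.054)]
print(np.array(A))
s=(A[0]+A[1])/2;e=(A[2]+A[3])/2;d=e-s;L=np.linalg.norm(d);print('len',L,'yaw',np.degrees(np.arctan2(d[1],d[0])),'widths',np.linalg.norm(A[0]-A[1]),np.linalg.norm(A[2]-A[3]))
ex=d/L;ey=np.array([-ex[1],ex[0],0]);m=(s+e)/2;O=m-.02*ey;print('bracket O',O)
B=[f(90,98,.02),f(90,373,.02)];d2=B[1]-B[0];print('flange edge',B,np.linalg.norm(d2),np.degrees(np.arctan2(d2[1],d2[0])),'O',(B[0]+B[1])/2+.024*ey)
print('pivot',O+.1*ex-.006*ey)
E
```

```text
[[0.3124 0.3035 0.054 ]
 [0.3068 0.309  0.054 ]
 [0.3787 0.3771 0.054 ]
 [0.3731 0.3822 0.054 ]]
len 0.09890748201389682 yaw 47.91966139484062 widths 0.007908276246517435 0.00754513297705619
bracket O [0.3576 0.3295 0.054 ]
flange edge [array([0.3408, 0.2774, 0.02  ]), array([0.4092, 0.3507, 0.02  ])] 0.10024875284879238 46.980475228481474 O [0.3572 0.3301 0.02  ]
pivot [0.4291 0.3997 0.054 ]
```

```bash
python3 - <<'E'
from h import *
plan([.392,.359,.105],137.5,4)
E
```

```text
at [0.3624 0.3201 0.2612] yaw 137.76 tot rot deg [-0.2 -0.4  0.3] dist [ 0.0296  0.0389 -0.1562] clock 1.2 grip -4.189296311640121e-06
[-0.012, 0.001, 0.039] [-0.1, -0.1, 0.1]
[-0.012, 0.001, 0.039] [-0.1, -0.1, 0.1]
[-0.012, 0.001, 0.039] [-0.1, -0.1, 0.1]
[-0.012, 0.001, 0.039] [-0.1, -0.1, 0.1]
```

Request:
{"name": "drive_tool", "arguments": {"commands": [{"linear":[-0.012,0.001,0.039],"dr":[0,0,0],"jaw":1},{"linear":[-0.012,0.001,0.039],"dr":[0,0,0],"jaw":1},{"linear":[-0.012,0.001,0.039],"dr":[0,0,0],"jaw":1},{"linear":[-0.012,0.001,0.039],"dr":[0,0,0],"jaw":1},{"linear":[0,0,0],"dr":[0,0,0],"jaw":1}]}}

```text
clock: 1.82
tcp_pos: [0.3945, 0.3571, 0.1021]
orientation: [1.261, -2.876, 0.009]
contact_force: [-0.5, 0.5, -0.1]
grip_width: -0.0001
```

Request:
{"name": "drive_tool", "arguments": {"commands": [{"linear":[-0.02,0,0],"dr":[0,0,0],"jaw":1},{"linear":[-0.02,0,0],"dr":[0,0,0],"jaw":1},{"linear":[-0.02,0,0],"dr":[0,0,0],"jaw":1},{"linear":[-0.02,0,0],"dr":[0,0,0],"jaw":1},{"linear":[-0.02,0,0],"dr":[0,0,0],"jaw":1},{"linear":[-0.02,0,0],"dr":[0,0,0],"jaw":1}]}}

```text
clock: 2.58
tcp_pos: [0.4772, 0.4464, 0.1111]
orientation: [-1.257, 2.878, -0.008]
contact_force: [0.6, -0.3, -0.4]
grip_width: 0.0
```

```bash
python3 - <<'E'
from h import *
im=viewer.grab_frame('side')[:,:,::-1]
crop(im,270,140,420,265,5,'s2.png')
plan([.3574-.0147,.3298+.0135,.2],137.5,4)
E
```

```text
at [0.479  0.4487 0.1116] yaw 137.19 tot rot deg [-0.3  0.1 -0.3] dist [-0.1363 -0.1054  0.0884] clock 2.625 grip -0.00012033679523371594
[0.042, 0.007, -0.022] [-0.1, 0.0, -0.1]
[0.042, 0.007, -0.022] [-0.1, 0.0, -0.1]
[0.042, 0.007, -0.022] [-0.1, 0.0, -0.1]
[0.042, 0.007, -0.022] [-0.1, 0.0, -0.1]
```

View pics/s2.png

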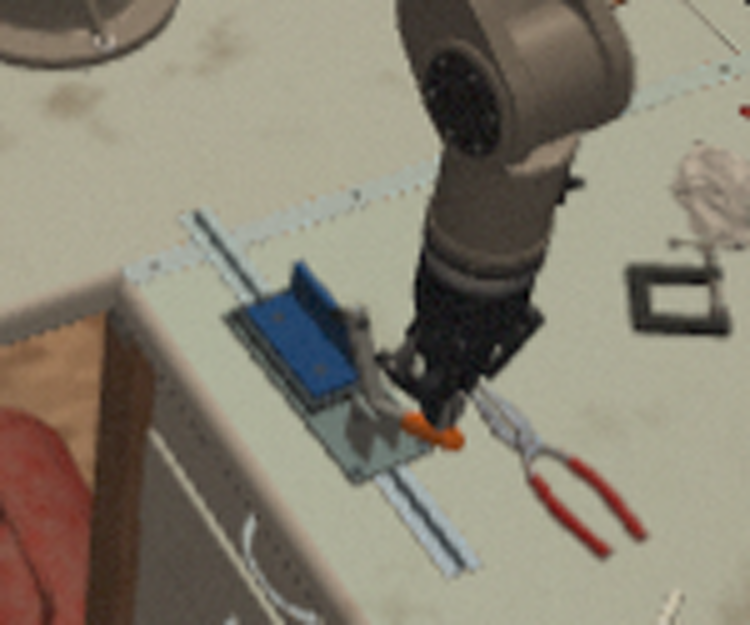

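Request:
{"name": "drive_tool", "arguments": {"commands": [{"linear":[0,0,-0.05],"dr":[0,0,0],"jaw":0.6},{"linear":[0,0,-0.05],"dr":[0,0,0],"jaw":0.6},{"linear":[0.042,0.007,0],"dr":[0,0,0],"jaw":0.6},{"linear":[0.042,0.007,0],"dr":[0,0,0],"jaw":0.6},{"linear":[0.042,0.007,0],"dr":[0,0,0],"jaw":0.6},{"linear":[0.042,0.007,0],"dr":[0,0,0],"jaw":0.6},{"linear":[0,0,0],"dr":[0,0,0],"jaw":0.6}]}}

```text
clock: 3.5
tcp_pos: [0.3392, 0.3411, 0.2244]
orientation: [-1.247, 2.868, 0.002]
contact_force: [1.7, 1.1, 0.2]
grip_width: 0.0346
```

```bash
python3 - <<'E'
from h import *
import pickle
W=viewer.calibration('wrist');im=viewer.grab_frame('wrist')[:,:,::-1]
cv2.imwrite('pics/w2.png',im);pickle.dump(W,open('w2.pkl','wb'))
plan([.3574-.0147,.3298+.0135,.2],137.5,1)
E
```

```text
at [0.3406 0.3426 0.2248] yaw 137.0 tot rot deg [-0.3  0.9 -0.5] dist [ 0.0021  0.0007 -0.0248] clock 3.55 grip 0.03428738185494893
[-0.002, -0.001, 0.025] [-0.3, 0.9, -0.5]
```

View pics/w2.png

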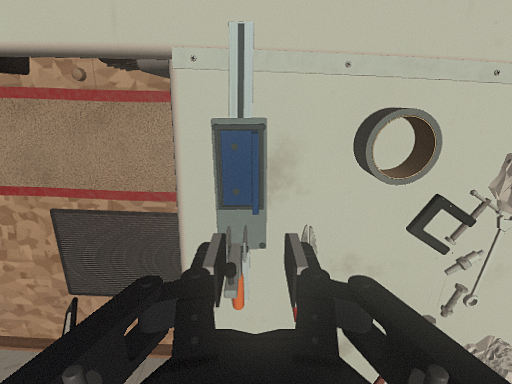

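```bash
python3 - <<'E'
from h import *
import pickle
im=cv2.imread('pics/w2.png');W=pickle.load(open('w2.pkl','rb'))
crop(im,200,110,280,250,4,'w2c.png')
E
```

```text
(no output)
```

View pics/w2c.png

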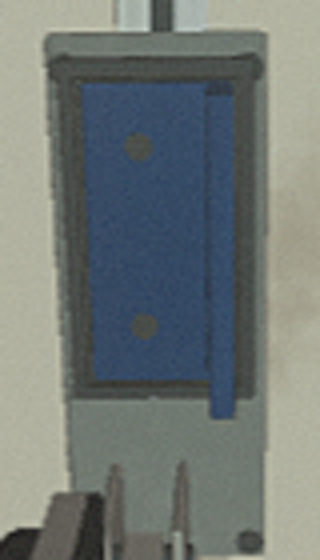

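```bash
python3 - <<'E'
from h import *
import pickle
np.set_printoptions(precision=4,suppress=True)
W=pickle.load(open('w2.pkl','rb'))
f=lambda a,b,z:onz(W,U((a,b),200,110,4),z)
s=(f(207,95,.054)+f(233,95,.054))/2;e=(f(211,418,.054)+f(235,418,.054))/2
d=e-s;print(s,e,np.linalg.norm(d),np.degrees(np.arctan2(d[1],d[0])),(s+e)/2)
m=(s+e)/2;plan([m[0],m[1],.10],np.degrees(np.arctan2(d[1],d[0]))+90,4)
E
```

```text
[0.3092 0.3066 0.054 ] [0.3758 0.3796 0.054 ] 0.09888143961455896 47.626942685387796 [0.3425 0.3431 0.054 ]
at [0.3406 0.3426 0.2248] yaw 137.0 tot rot deg [-0.3  0.9 -0.6] dist [ 0.0019  0.0006 -0.1248] clock 3.55 grip 0.03428738185494893
[0.0, -0.0, 0.031] [-0.1, 0.2, -0.2]
[-0.0, -0.0, 0.031] [-0.1, 0.2, -0.2]
[-0.0, -0.0, 0.031] [-0.1, 0.2, -0.2]
[-0.0, -0.0, 0.031] [-0.1, 0.2, -0.2]
```

Request:
{"name": "drive_tool", "arguments": {"commands": [{"linear":[-0.001,-0.001,0.035],"dr":[0,0.9,-0.6],"jaw":0.6},{"linear":[0,0,0.035],"dr":[0,0,0],"jaw":0.6},{"linear":[0,0,0.035],"dr":[0,0,0],"jaw":0.6},{"linear":[0,0,0.035],"dr":[0,0,0],"jaw":0.6},{"linear":[0,0,0],"dr":[0,0,0],"jaw":0.6}]}}

```text
clock: 4.18
tcp_pos: [0.3503, 0.3493, 0.0867]
orientation: [-1.258, 2.863, 0.003]
contact_force: [0.3, 0.2, -0.1]
grip_width: 0.0341
```

```bash
python3 - <<'E'
from h import *
plan([.3425,.3431,.030],137.6,2)
E
```

```text
at [0.3503 0.3493 0.0867] yaw 137.45 tot rot deg [-0.2  0.8 -0.2] dist [-0.0078 -0.0062 -0.0567] clock 4.175 grip 0.03409203675472001
[0.005, 0.001, 0.028] [-0.1, 0.4, -0.1]
[0.005, 0.001, 0.028] [-0.1, 0.4, -0.1]
```

Request:
{"name": "drive_tool", "arguments": {"commands": [{"linear":[0.005,0.001,0.02],"dr":[0,0.8,-0.2],"jaw":0.6},{"linear":[0.005,0,0.02],"dr":[0,0,0],"jaw":0.6},{"linear":[0,0,0.01],"dr":[0,0,0],"jaw":0.6},{"linear":[0,0,0],"dr":[0,0,0],"jaw":0.6}]}}

```text
clock: 4.68
tcp_pos: [0.3486, 0.3483, 0.0415]
orientation: [-1.262, 2.864, 0.001]
contact_force: [-0.5, -0.2, 0.3]
grip_width: 0.0337
```

```bash
python3 - <<'E'
from h import *
plan([.3425,.3431,.030],137.6,1)
print(monitor.get_obs()['contact_force'])
E
```

```text
at [0.3486 0.3483 0.0415] yaw 137.55 tot rot deg [-0.2  0.6 -0. ] dist [-0.0061 -0.0052 -0.0115] clock 4.675 grip 0.033681563648242964
[0.008, 0.001, 0.011] [-0.2, 0.6, -0.0]
[-0.48066345 -0.18698332  0.34175997]
```

Request:
{"name": "drive_tool", "arguments": {"commands": [{"linear":[0.008,0.001,0.01],"dr":[0,0.6,0],"jaw":0.6},{"linear":[0,0,0],"dr":[0,0,0],"jaw":0.6}]}}

```text
clock: 4.92
tcp_pos: [0.3432, 0.3439, 0.0323]
orientation: [-1.265, 2.872, -0.004]
contact_force: [0.3, -0.5, -0.3]
grip_width: 0.0343
```

```bash
python3 - <<'E'
from h import *
plan([.3425,.3431,.030],137.6,1)
print(monitor.get_obs()['contact_force'])
E
```

```text
at [0.3432 0.3439 0.0323] yaw 137.54 tot rot deg [-0.2  0.1 -0.1] dist [-0.0007 -0.0008 -0.0023] clock 4.925 grip 0.03425732120019018
[0.001, -0.0, 0.002] [-0.2, 0.1, -0.1]
[ 0.3415593  -0.54515087 -0.32130824]
```

Request:
{"name": "drive_tool", "arguments": {"commands": [{"linear":[0.001,0,0.004],"dr":[0,0,0],"jaw":0.6},{"linear":[0,0,0],"dr":[0,0,0],"jaw":1},{"linear":[0,0,0],"dr":[0,0,0],"jaw":1},{"linear":[0,0,0],"dr":[0,0,0],"jaw":1},{"linear":[0,0,0],"dr":[0,0,0],"jaw":1}], "force": 60}}

```text
clock: 5.55
tcp_pos: [0.3429, 0.3438, 0.0289]
orientation: [-1.264, 2.87, -0.003]
contact_force: [-0.9, -0.2, 0.1]
grip_width: 0.007
```

Request:
{"name": "drive_tool", "arguments": {"commands": [{"linear":[0,0,-0.02],"dr":[0,0,0],"jaw":1},{"linear":[0,0,-0.03],"dr":[0,0,0],"jaw":1},{"linear":[0,0,-0.04],"dr":[0,0,0],"jaw":1},{"linear":[0,0,-0.04],"dr":[0,0,0],"jaw":1},{"linear":[0,0,-0.04],"dr":[0,0,0],"jaw":1},{"linear":[0,0,0],"dr":[0,0,0],"jaw":1}]}}

```text
clock: 6.3
tcp_pos: [0.3404, 0.3415, 0.2015]
orientation: [1.266, -2.874, 0.008]
contact_force: [0.5, -0.2, -3.3]
grip_width: 0.007
```

```bash
python3 - <<'E'
from h import *
im=viewer.grab_frame('wrist')[:,:,::-1];crop(im,150,60,400,384,2,'w3.png')
plan([.45,.10,.20],92,8)
E
```

```text
at [0.3395 0.3403 0.1996] yaw 137.55 tot rot deg [-0.4 -0.3 45.5] dist [ 0.1105 -0.2403  0.0004] clock 6.35 grip 0.006960169875289009
[0.013, -0.03, 0.0] [-0.1, -0.0, 5.7]
[0.01, -0.032, 0.0] [-0.1, -0.0, 5.7]
[0.007, -0.032, 0.0] [-0.1, -0.0, 5.7]
[0.003, -0.033, 0.0] [-0.1, -0.0, 5.7]
[0.0, -0.033, 0.0] [-0.1, -0.0, 5.7]
[-0.003, -0.033, 0.0] [-0.1, -0.0, 5.7]
[-0.006, -0.032, -0.0] [-0.1, -0.0, 5.7]
[-0.01, -0.032, -0.0] [-0.1, -0.0, 5.7]
```

View pics/w3.png

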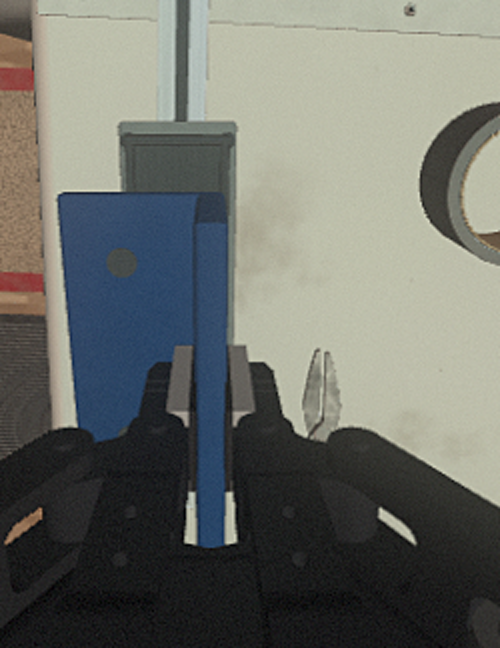

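Request:
{"name": "drive_tool", "arguments": {"commands": [{"linear":[0.013,-0.03,-0.005],"dr":[0,0,5.7],"jaw":1},{"linear":[0.01,-0.032,-0.005],"dr":[0,0,5.7],"jaw":1},{"linear":[0.007,-0.032,-0.005],"dr":[0,0,5.7],"jaw":1},{"linear":[0.003,-0.033,-0.005],"dr":[0,0,5.7],"jaw":1},{"linear":[0,-0.033,-0.005],"dr":[0,0,5.7],"jaw":1},{"linear":[-0.003,-0.033,0],"dr":[0,0,5.7],"jaw":1},{"linear":[-0.006,-0.032,0],"dr":[0,0,5.7],"jaw":1},{"linear":[-0.01,-0.032,0],"dr":[0,0,5.7],"jaw":1}]}}

```text
clock: 7.35
tcp_pos: [0.4434, 0.0763, 0.22]
orientation: [-0.029, -3.126, 0.029]
contact_force: [0.3, 0.7, -2.2]
grip_width: 0.007
```

```bash
python3 - <<'E'
from h import *
plan([.53,-.30,.25],49,10)
E
```

```text
at [0.4434 0.0763 0.22  ] yaw 88.93 tot rot deg [-1.3 -0.4 39.9] dist [ 0.0866 -0.3763  0.03  ] clock 7.35 grip 0.007040907275847133
[-0.009, -0.038, -0.002] [-0.1, -0.0, 4.0]
[-0.012, -0.037, -0.003] [-0.1, -0.0, 4.0]
[-0.014, -0.036, -0.003] [-0.1, -0.0, 4.0]
[-0.017, -0.035, -0.003] [-0.1, -0.0, 4.0]
[-0.019, -0.033, -0.003] [-0.1, -0.0, 4.0]
[-0.022, -0.032, -0.003] [-0.1, -0.0, 4.0]
[-0.024, -0.03, -0.003] [-0.1, -0.0, 4.0]
[-0.026, -0.029, -0.003] [-0.1, -0.0, 4.0]
[-0.028, -0.027, -0.003] [-0.1, -0.0, 4.0]
[-0.03, -0.025, -0.003] [-0.1, -0.0, 4.0]
```

Request:
{"name": "drive_tool", "arguments": {"commands": [{"linear":[-0.01,-0.046,-0.003],"dr":[-0.2,0,5],"jaw":1},{"linear":[-0.014,-0.045,-0.003],"dr":[-0.2,0,5],"jaw":1},{"linear":[-0.018,-0.043,-0.003],"dr":[-0.2,0,5],"jaw":1},{"linear":[-0.022,-0.04,-0.003],"dr":[-0.2,0,5],"jaw":1},{"linear":[-0.026,-0.037,-0.003],"dr":[-0.2,0,5],"jaw":1},{"linear":[-0.03,-0.035,-0.003],"dr":[-0.2,0,5],"jaw":1},{"linear":[-0.033,-0.033,-0.003],"dr":[0,0,5],"jaw":1},{"linear":[-0.037,-0.03,-0.003],"dr":[0,0,5],"jaw":1}]}}

```text
clock: 8.35
tcp_pos: [0.507, -0.3127, 0.2398]
orientation: [-1.181, -2.888, 0.01]
contact_force: [0.4, 0.0, -1.7]
grip_width: 0.0068
```

Request:
{"name": "drive_tool", "arguments": {"commands": [{"linear":[0,0,0],"dr":[0,0,0],"jaw":1}]}}

```text
clock: 8.48
tcp_pos: [0.5042, -0.3187, 0.2393]
orientation: [-1.196, -2.881, 0.016]
contact_force: [-1.0, -0.2, -2.5]
grip_width: 0.0064
```

```bash
python3 - <<'E'
from h import *
import pickle
W=viewer.calibration('wrist');im=viewer.grab_frame('wrist')[:,:,::-1]
cv2.imwrite('pics/w4.png',im);pickle.dump(W,open('w4.pkl','wb'))
plan([.53,-.30,.25],49,1)
E
```

```text
at [ 0.5042 -0.3163  0.2388] yaw 45.07 tot rot deg [-0.9 -1.1 -3.9] dist [0.0258 0.0163 0.0112] clock 8.525 grip 0.006735847099824505
[-0.007, 0.03, -0.012] [-0.9, -1.1, -3.9]
```

View pics/w4.png

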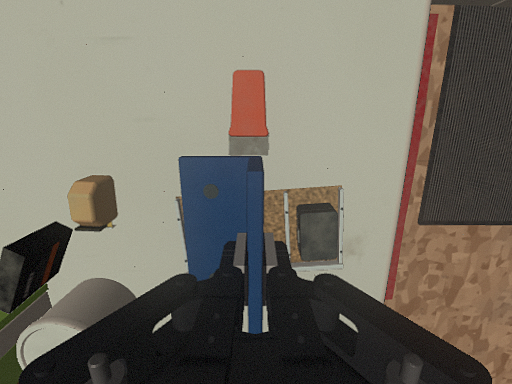

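```bash
python3 - <<'E'
from h import *
im=cv2.imread('pics/w4.png')
crop(im,255,175,355,280,7,'w4a.png');crop(im,220,60,280,165,5,'w4b.png');crop(im,160,180,200,280,5,'w4c.png')
E
```

```text
(no output)
```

View pics/w4a.png

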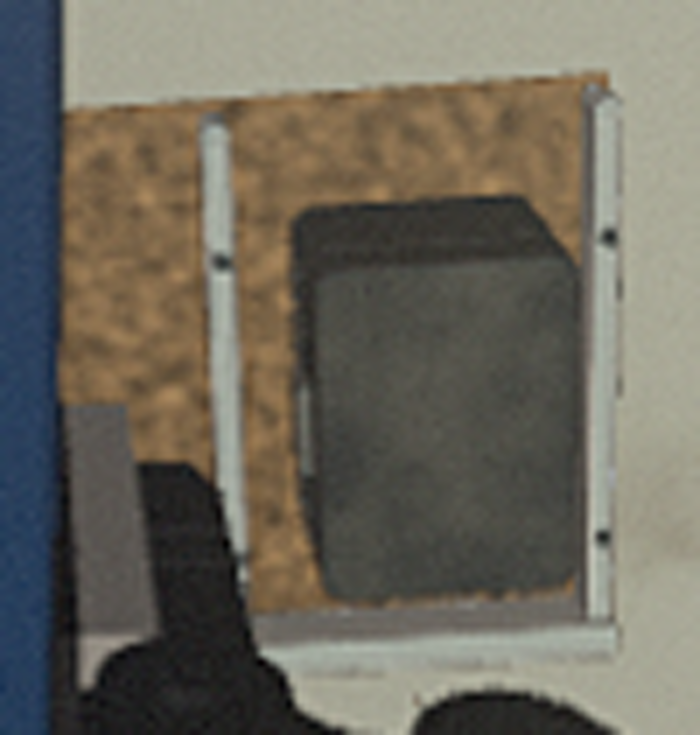

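View pics/w4b.png

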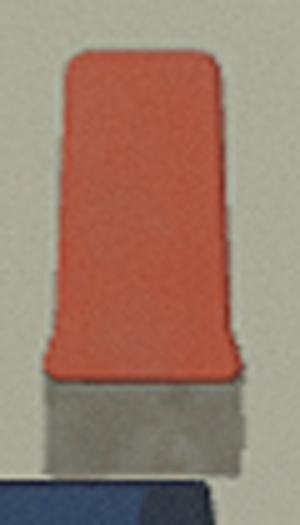

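View pics/w4c.png

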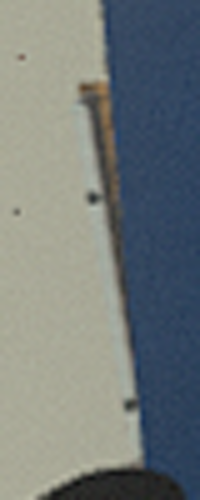

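```bash
python3 - <<'E'
from h import *
import pickle
np.set_printoptions(precision=4,suppress=True)
W=pickle.load(open('w4.pkl','rb'))
a=lambda x,y,z:onz(W,U((x,y),255,175,7),z)
c=lambda x,y,z:onz(W,U((x,y),160,180,5),z)
b=lambda x,y,z:onz(W,U((x,y),220,60,5),z)
ang=lambda d:np.degrees(np.arctan2(d[1],d[0]))
d1,d2,d3,d4,d5,d6=a(221,262,.012),a(242,560,.012),a(609,237,.012),a(603,538,.012),c(93,198,.012),c(131,405,.012)
for n,(p,q) in {'mid':(d1,d2),'outer':(d3,d4),'red':(d5,d6),'frontacross red->outer':(d5,d3),'back across':(d6,d4),'40-120':(d1,d3)}.items():
    print(n,p,q,np.linalg.norm(q-p),ang(q-p))
O=(d3+d4+d5+d6)/4;print('O by dots',O)
f1,f2=a(62,112,0),a(600,75,0);print('front',f1,f2,ang(f2-f1))
yaw=ang(d6-d5+d4-d3);yaw2=ang(d3-d5+d4-d6)-90;print(yaw,yaw2)
t=np.radians((yaw+yaw2)/2);ex=np.array([np.cos(t),np.sin(t),0]);ey=np.array([-ex[1],ex[0],0])
for p in (f1,f2,d1,d2,d3,d4,d5,d6,a(430,625,.016)): print(((p-O)@ex).round(4),((p-O)@ey).round(4))
# scraper
P=[b(70,50,.01),b(217,50,.01),b(47,382,.01),b(242,382,.01),b(45,475,.005),b(240,475,.005)]
h=(P[0]+P[1])/2;m=(P[2]+P[3])/2;e=(P[4]+P[5])/2
print('scraper',h,m,e,np.linalg.norm(h-m),np.linalg.norm((e-h)[:2]),'dir',ang(e-h),[np.linalg.norm(P[i]-P[i+1]) for i in (0,2,4)],'centre',(h+e)/2)
q=(h+e)/2-O;print('scraper in tray',q@ex,q@ey)
E
```

```text
mid [ 0.5807 -0.3347  0.012 ] [ 0.635  -0.3791  0.012 ] 0.07010396939050788 -39.27887539061665
outer [ 0.6331 -0.2738  0.012 ] [ 0.6862 -0.3194  0.012 ] 0.07000908472361296 -40.63896477664522
red [ 0.4768 -0.4563  0.012 ] [ 0.5303 -0.5013  0.012 ] 0.0698359485687657 -40.064561335102844
frontacross red->outer [ 0.4768 -0.4563  0.012 ] [ 0.6331 -0.2738  0.012 ] 0.2403040665809925 49.42382100282549
back across [ 0.5303 -0.5013  0.012 ] [ 0.6862 -0.3194  0.012 ] 0.23960382817140116 49.38176373122982
40-120 [ 0.5807 -0.3347  0.012 ] [ 0.6331 -0.2738  0.012 ] 0.08036207973650415 49.27862063864593
O by dots [ 0.5816 -0.3877  0.012 ]
front [ 0.5368 -0.3378  0.    ] [ 0.6099 -0.2525  0.    ] 49.400004464564915
-40.352118631019614 -40.59717694987813
-0.0665 0.0089
-0.0662 0.1212
-0.0351 0.0397
0.035 0.0412
-0.0347 0.1201
0.0353 0.1199
-0.0352 -0.1202
0.0347 -0.1197
0.0517 0.0813
scraper [ 0.4069 -0.2373  0.01  ] [ 0.4655 -0.2963  0.01  ] [ 0.4832 -0.3153  0.005 ] 0.08310151388617053 0.10913138555793447 dir -45.65819450657707 [np.float64(0.03734208952312853), np.float64(0.05279893204319672), np.float64(0.05454762150568204)] centre [ 0.4451 -0.2763  0.0075]
scraper in tray -0.1761570498056657 -0.0038809411197481825
```

```bash
python3 - <<'E'
from h import *
plan([.5926,-.3748,.10],49.5,5)
E
```

```text
at [ 0.5042 -0.3163  0.2388] yaw 45.07 tot rot deg [-0.9 -1.1 -4.4] dist [ 0.0884 -0.0585 -0.1388] clock 8.525 grip 0.006735847099824505
[-0.021, 0.005, 0.027] [-0.2, -0.2, -0.9]
[-0.021, 0.004, 0.027] [-0.2, -0.2, -0.9]
[-0.021, 0.004, 0.027] [-0.2, -0.2, -0.9]
[-0.021, 0.003, 0.028] [-0.2, -0.2, -0.9]
[-0.021, 0.003, 0.028] [-0.2, -0.2, -0.9]
```

Request:
{"name": "drive_tool", "arguments": {"commands": [{"linear":[-0.021,0.005,0.027],"dr":[-0.9,-1.1,-0.9],"jaw":1},{"linear":[-0.021,0.004,0.027],"dr":[0,0,-0.9],"jaw":1},{"linear":[-0.021,0.004,0.027],"dr":[0,0,-0.9],"jaw":1},{"linear":[-0.021,0.003,0.028],"dr":[0,0,-0.9],"jaw":1},{"linear":[-0.021,0.003,0.028],"dr":[0,0,-0.9],"jaw":1},{"linear":[0,0,0],"dr":[0,0,0],"jaw":1}]}}

```text
clock: 9.28
tcp_pos: [0.5895, -0.3693, 0.0932]
orientation: [-1.082, -2.939, -0.01]
contact_force: [-0.9, -0.1, -2.7]
grip_width: 0.0065
```

```bash
python3 - <<'E'
from h import *
plan([.5926,-.3748,.045],49.5,2)
E
```

```text
at [ 0.5895 -0.3693  0.0932] yaw 49.56 tot rot deg [ 0.1 -0.7  0.1] dist [ 0.0031 -0.0055 -0.0482] clock 9.275 grip 0.006549235794099952
[-0.003, -0.001, 0.024] [0.1, -0.3, 0.0]
[-0.003, -0.001, 0.024] [0.1, -0.3, 0.0]
```

Request:
{"name": "drive_tool", "arguments": {"commands": [{"linear":[-0.003,-0.001,0.024],"dr":[0.1,-0.7,0],"jaw":1},{"linear":[-0.003,-0.001,0.024],"dr":[0,0,0],"jaw":1},{"linear":[0,0,0],"dr":[0,0,0],"jaw":1}]}}

```text
clock: 9.65
tcp_pos: [0.5912, -0.3731, 0.0457]
orientation: [1.087, 2.947, 0.002]
contact_force: [-0.2, 0.2, -2.8]
grip_width: 0.0067
```

```bash
python3 - <<'E'
from h import *
im=viewer.grab_frame('wrist')[:,:,::-1];cv2.imwrite('pics/w5.png',im)
im=viewer.grab_frame('scene')[:,:,::-1];crop(im,140,235,290,345,5,'s5.png')
plan([.5926,-.3748,.016],49.5,2)
E
```

```text
at [ 0.5927 -0.3741  0.0478] yaw 49.51 tot rot deg [0.1 0.2 0. ] dist [-0.0001 -0.0007 -0.0318] clock 9.75 grip 0.006986429391911812
[-0.0, -0.0, 0.016] [0.1, 0.1, 0.0]
[-0.0, -0.0, 0.016] [0.1, 0.1, 0.0]
```

View pics/w5.png

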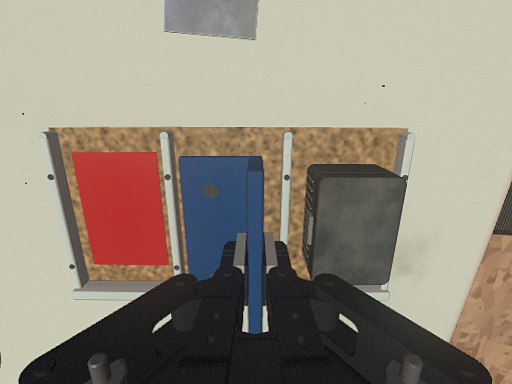

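View pics/s5.png

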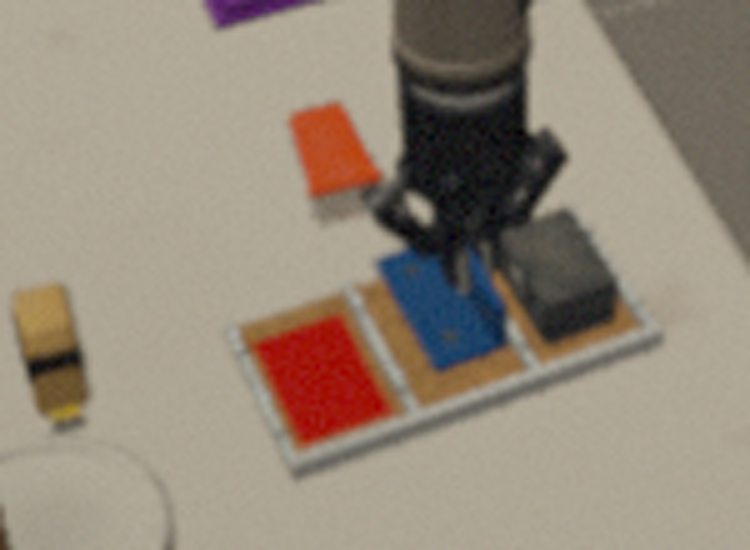

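Request:
{"name": "drive_tool", "arguments": {"commands": [{"linear":[0,0,0.014],"dr":[0,0.2,0],"jaw":1},{"linear":[0,0,0.01],"dr":[0,0,0],"jaw":1},{"linear":[0,0,0.003],"dr":[0,0,0],"jaw":1},{"linear":[0,0,0.002],"dr":[0,0,0],"jaw":1},{"linear":[0,0,0],"dr":[0,0,0],"jaw":1}]}}

```text
clock: 10.38
tcp_pos: [0.5939, -0.3747, 0.0191]
orientation: [1.086, 2.944, 0.003]
contact_force: [0.6, 0.2, -1.7]
grip_width: 0.0069
```

```bash
python3 - <<'E'
from h import *
plan([.5926,-.3748,.015],49.5,1)
E
```

```text
at [ 0.5939 -0.3747  0.0191] yaw 49.51 tot rot deg [0.2 0.2 0. ] dist [-0.0013 -0.0001 -0.0041] clock 10.375 grip 0.006931798821689785
[0.001, -0.001, 0.004] [0.2, 0.2, 0.0]
```

Request:
{"name": "drive_tool", "arguments": {"commands": [{"linear":[0.001,-0.001,0.003],"dr":[0,0,0],"jaw":1},{"linear":[0,0,0.001],"dr":[0,0,0],"jaw":1},{"linear":[0,0,0],"dr":[0,0,0],"jaw":1}]}}

```text
clock: 10.75
tcp_pos: [0.5927, -0.3751, 0.0153]
orientation: [1.086, 2.943, 0.003]
contact_force: [-0.4, 0.3, -2.3]
grip_width: 0.0069
```

Request:
{"name": "drive_tool", "arguments": {"commands": [{"linear":[0,0,0.0015],"dr":[0,0,0],"jaw":1},{"linear":[0,0,0],"dr":[0,0,0],"jaw":1}]}}

```text
clock: 11.0
tcp_pos: [0.593, -0.3753, 0.0154]
orientation: [1.085, 2.943, 0.003]
contact_force: [0.7, 0.3, -2.4]
grip_width: 0.0067
```

Request:
{"name": "drive_tool", "arguments": {"commands": [{"linear":[0,0,0.004],"dr":[0,0,0],"jaw":1},{"linear":[0,0,0.001],"dr":[0,0,0],"jaw":1}]}}

```text
clock: 11.25
tcp_pos: [0.5934, -0.3755, 0.0152]
orientation: [1.085, 2.942, 0.006]
contact_force: [-0.4, -0.4, -1.7]
grip_width: 0.0071
```

Request:
{"name": "drive_tool", "arguments": {"commands": [{"linear":[0,0,0.004],"dr":[0,0,0],"jaw":1},{"linear":[0,0,0.004],"dr":[0,0,0],"jaw":1}]}}

```text
clock: 11.5
tcp_pos: [0.5936, -0.3755, 0.0148]
orientation: [1.086, 2.942, 0.012]
contact_force: [-12.2, 11.3, 34.6]
grip_width: 0.0067
```

Request:
{"name": "drive_tool", "arguments": {"commands": [{"linear":[0,0,-0.001],"dr":[0,0,0],"jaw":1},{"linear":[0,0,0],"dr":[0,0,0],"jaw":0.78},{"linear":[0,0,0],"dr":[0,0,0],"jaw":0.78},{"linear":[0,0,0],"dr":[0,0,0],"jaw":0.78}]}}

```text
clock: 12.0
tcp_pos: [0.5945, -0.3761, 0.0161]
orientation: [1.085, 2.939, 0.011]
contact_force: [-0.3, -0.0, -0.1]
grip_width: 0.019
```

Request:
{"name": "drive_tool", "arguments": {"commands": [{"linear":[0,0,-0.02],"dr":[0,0,0],"jaw":0.78},{"linear":[0,0,-0.03],"dr":[0,0,0],"jaw":0.78},{"linear":[0,0,-0.05],"dr":[0,0,0],"jaw":0.5},{"linear":[0,0,-0.05],"dr":[0,0,0],"jaw":0.2},{"linear":[0.05,0,-0.03],"dr":[0,0,0],"jaw":0.2},{"linear":[0.05,0,0],"dr":[0,0,0],"jaw":0.2},{"linear":[0,0,0],"dr":[0,0,0],"jaw":0.2}]}}

```text
clock: 12.88
tcp_pos: [0.5152, -0.312, 0.2081]
orientation: [1.086, 2.933, 0.01]
contact_force: [0.0, -0.4, 0.4]
grip_width: 0.0683
```

```bash
python3 - <<'E'
from h import *
import pickle
W=viewer.calibration('wrist');im=viewer.grab_frame('wrist')[:,:,::-1]
cv2.imwrite('pics/w6.png',im);pickle.dump(W,open('w6.pkl','wb'))
plan([.53,-.30,.25],49,1)
E
```

```text
at [ 0.5173 -0.3135  0.209 ] yaw 49.37 tot rot deg [0.6 0.8 0.4] dist [0.0127 0.0135 0.041 ] clock 12.925 grip 0.06859277825534522
[-0.001, 0.019, -0.041] [0.6, 0.8, 0.4]
```

View pics/w6.png

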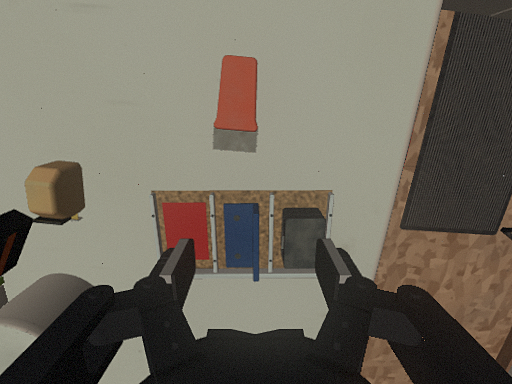

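```bash
cat >> h.py <<'E'
TO=np.array([.5816,-.3877,0]);_t=np.radians(-40.5);EX=np.array([np.cos(_t),np.sin(_t),0]);EY=np.array([-EX[1],EX[0],0])
def T(x,y,z): return TO+EX*x/1000+EY*y/1000+[0,0,z]
def inT(p): return np.array([(p-TO)@EX,(p-TO)@EY])*1000
E
python3 - <<'E'
from h import *
import pickle
np.set_printoptions(precision=4,suppress=True)
W=pickle.load(open('w6.pkl','rb'));im=cv2.imread('pics/w6.png')
crop(im,205,50,265,160,5,'w6b.png');crop(im,150,185,340,285,4,'w6a.png')
E
```

```text
(no output)
```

View pics/w6a.png

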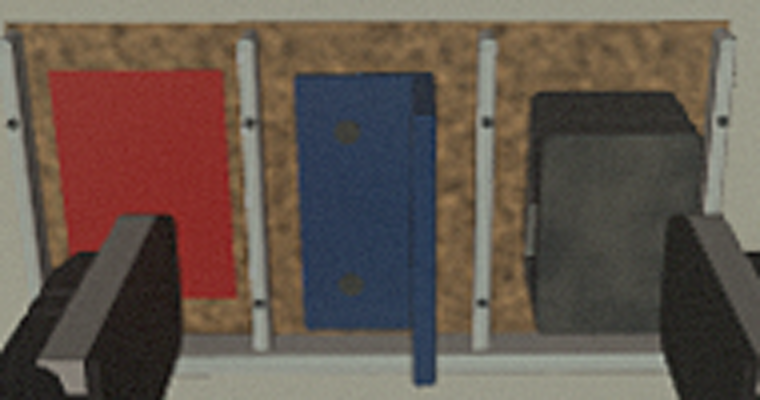

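View pics/w6b.png

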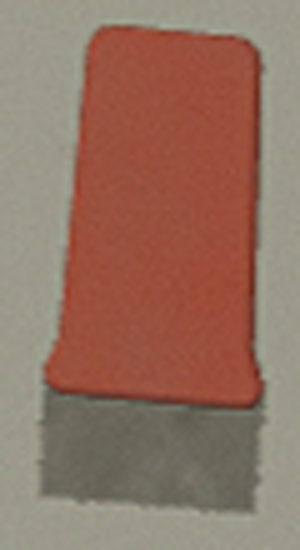

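```bash
python3 - <<'E'
from h import *
import pickle
np.set_printoptions(precision=4,suppress=True)
W=pickle.load(open('w6.pkl','rb'))
a=lambda x,y,z:onz(W,U((x,y),150,185,4),z)
b=lambda x,y,z:onz(W,U((x,y),205,50,5),z)
ang=lambda d:np.degrees(np.arctan2(d[1],d[0]))
for n,p in dict(dot40f=a(487,122,.012),dot40b=a(482,303,.012),m40f=a(250,122,.012),m40b=a(259,303,.012),o120=a(722,121,.012),r120=a(13,124,.012),
 fl=a(295,73,.006),flb=a(306,328,.006),legf=a(424,114,.04),legb=a(425,384,.04)).items(): print(n,inT(p))
h=(b(92,30,.01)+b(255,40,.01))/2;e=(b(43,495,.005)+b(255,512,.005))/2
print('scraper',h,e,ang(e-h),np.linalg.norm(e-h),inT((h+e)/2))
u=(e-h);u[2]=0;u/=np.linalg.norm(u);g=h+.012*u;print('grip',g)
plan([g[0],g[1],.10],ang(u)+90,5)
E
```

```text
dot40f [-35.0687  40.0643]
dot40b [35.361  39.6168]
m40f [-35.4835 -39.8372]
m40b [ 34.8025 -40.276 ]
o120 [-34.9377 119.8553]
r120 [ -35.0818 -119.8863]
fl [-50.788  -24.6916]
flb [ 49.3121 -24.5033]
legf [-49.8171  18.4086]
legb [49.0591 18.7658]
scraper [ 0.4073 -0.2385  0.01  ] [ 0.4838 -0.3148  0.005 ] -44.925601322278546 0.10818145417013672 [-175.5908   -3.8996]
grip [ 0.4158 -0.2469  0.01  ]
at [ 0.5173 -0.3135  0.209 ] yaw 49.37 tot rot deg [0.7 0.8 4.3] dist [-0.1016  0.0666 -0.109 ] clock 12.925 grip 0.06859277825534522
[0.024, -0.003, 0.021] [0.1, 0.2, 0.9]
[0.024, -0.004, 0.021] [0.1, 0.2, 0.9]
[0.024, -0.004, 0.022] [0.1, 0.2, 0.9]
[0.024, -0.004, 0.022] [0.1, 0.2, 0.9]
[0.024, -0.005, 0.022] [0.1, 0.2, 0.9]
```

Request:
{"name": "drive_tool", "arguments": {"commands": [{"linear":[0.024,-0.003,0.021],"dr":[0.7,0.8,0.9],"jaw":0.2},{"linear":[0.024,-0.004,0.021],"dr":[0,0,0.9],"jaw":0.2},{"linear":[0.024,-0.004,0.022],"dr":[0,0,0.9],"jaw":0.2},{"linear":[0.024,-0.004,0.022],"dr":[0,0,0.9],"jaw":0.2},{"linear":[0.024,-0.005,0.022],"dr":[0,0,0.9],"jaw":0.2},{"linear":[0,0,0],"dr":[0,0,0],"jaw":0.2}]}}

```text
clock: 13.68
tcp_pos: [0.4215, -0.2524, 0.1019]
orientation: [1.207, 2.887, -0.007]
contact_force: [-0.2, -0.9, -0.1]
grip_width: 0.0682
```

```bash
python3 - <<'E'
from h import *
plan([.4158,-.2469,.015],45,3)
E
```

```text
at [ 0.4215 -0.2524  0.1019] yaw 44.63 tot rot deg [ 0.   0.8 -0.4] dist [-0.0057  0.0055 -0.0869] clock 13.675 grip 0.06816345430255359
[0.003, -0.0, 0.029] [0.0, 0.3, -0.1]
[0.003, -0.0, 0.029] [0.0, 0.3, -0.1]
[0.003, -0.0, 0.029] [0.0, 0.3, -0.1]
```

Request:
{"name": "drive_tool", "arguments": {"commands": [{"linear":[0.003,0,0.029],"dr":[0,0.8,-0.4],"jaw":0.25},{"linear":[0.003,0,0.029],"dr":[0,0,0],"jaw":0.25},{"linear":[0.003,0,0.022],"dr":[0,0,0],"jaw":0.25},{"linear":[0,0,0],"dr":[0,0,0],"jaw":0.25}]}}

```text
clock: 14.18
tcp_pos: [0.4273, -0.253, 0.0245]
orientation: [1.194, 2.89, -0.0]
contact_force: [-0.1, 0.1, 0.0]
grip_width: 0.0642
```

```bash
python3 - <<'E'
from h import *
plan([.4158,-.2469,.002],45,1)
cv2.imwrite('pics/w7.png',viewer.grab_frame('wrist')[:,:,::-1])
E
```

```text
at [ 0.4273 -0.253   0.0245] yaw 45.11 tot rot deg [0.3 0.8 0.1] dist [-0.0115  0.0061 -0.0225] clock 14.175 grip 0.06418618925691227
[0.013, -0.004, 0.022] [0.3, 0.8, 0.1]
```

View pics/w7.png

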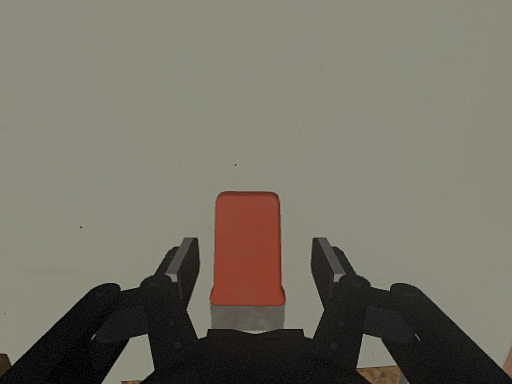

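Request:
{"name": "drive_tool", "arguments": {"commands": [{"linear":[0.014,-0.004,0.004],"dr":[0.2,0.8,0],"jaw":0.25},{"linear":[0.003,0,0.007],"dr":[0,0,0],"jaw":0.25},{"linear":[0.002,0,0.007],"dr":[0,0,0],"jaw":0.25},{"linear":[0,0,0],"dr":[0,0,0],"jaw":0.25}]}}

```text
clock: 14.72
tcp_pos: [0.4137, -0.2437, 0.0086]
orientation: [1.197, 2.897, 0.003]
contact_force: [0.3, -0.2, 0.5]
grip_width: 0.0639
```

```bash
python3 - <<'E'
from h import *
plan([.4158,-.2469,.002],45,1)
E
```

```text
at [ 0.4137 -0.2437  0.0086] yaw 45.12 tot rot deg [0.3 0.3 0.1] dist [ 0.0021 -0.0032 -0.0066] clock 14.725 grip 0.06387125980671897
[-0.004, -0.001, 0.007] [0.3, 0.3, 0.1]
```

Request:
{"name": "drive_tool", "arguments": {"commands": [{"linear":[-0.002,-0.001,0.006],"dr":[0.3,0.3,0],"jaw":0.25},{"linear":[0,0,0.002],"dr":[0,0,0],"jaw":0.25},{"linear":[0,0,0],"dr":[0,0,0],"jaw":0.25}]}}

```text
clock: 15.1
tcp_pos: [0.415, -0.2462, 0.0002]
orientation: [1.199, 2.904, -0.002]
contact_force: [-1.0, 0.3, 0.2]
grip_width: 0.064
```

Request:
{"name": "drive_tool", "arguments": {"commands": [{"linear":[0,0,0],"dr":[0,0,0],"jaw":0.8},{"linear":[0,0,0],"dr":[0,0,0],"jaw":0.8},{"linear":[0,0,0],"dr":[0,0,0],"jaw":0.8},{"linear":[0,0,0],"dr":[0,0,0],"jaw":0.8}], "force": 25}}

```text
clock: 15.6
tcp_pos: [0.415, -0.2463, 0.0006]
orientation: [1.199, 2.903, -0.001]
contact_force: [-0.2, -0.8, -0.2]
grip_width: 0.0418
```

```bash
python3 - <<'E'
from h import *
cv2.imwrite('pics/w8.png',viewer.grab_frame('wrist')[:,:,::-1])
p=T(-173,-80,.002);print(p)
plan(p,49.5,6)
E
```

```text
[ 0.39809392 -0.33617796  0.002     ]
at [ 0.4151 -0.2463  0.0006] yaw 45.11 tot rot deg [-0.   0.  -4.4] dist [-0.017  -0.0899  0.0014] clock 15.65 grip 0.04135193985775959
[-0.009, -0.013, -0.0] [-0.0, 0.0, -0.7]
[-0.008, -0.013, -0.0] [-0.0, 0.0, -0.7]
[-0.008, -0.013, -0.0] [-0.0, 0.0, -0.7]
[-0.008, -0.013, -0.0] [-0.0, 0.0, -0.7]
[-0.008, -0.013, -0.0] [-0.0, 0.0, -0.7]
[-0.008, -0.013, -0.0] [-0.0, 0.0, -0.7]
```

View pics/w8.png

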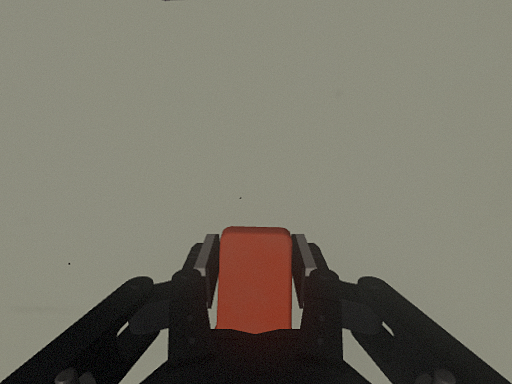

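Request:
{"name": "drive_tool", "arguments": {"commands": [{"linear":[-0.009,-0.013,0],"dr":[0,0,-0.7],"jaw":0.8},{"linear":[-0.008,-0.013,0],"dr":[0,0,-0.7],"jaw":0.8},{"linear":[-0.008,-0.013,0],"dr":[0,0,-0.7],"jaw":0.8}]}}

```text
clock: 16.02
tcp_pos: [0.4061, -0.292, 0.0006]
orientation: [-1.138, -2.928, -0.001]
contact_force: [0.7, 1.0, 0.1]
grip_width: 0.0415
```

```bash
python3 - <<'E'
from h import *
p=T(-173,-80,.002)
plan(p,49.5,3);print(monitor.get_obs()['contact_force'])
E
```

```text
at [ 0.4061 -0.292   0.0006] yaw 47.51 tot rot deg [ 0. -0. -2.] dist [-0.008  -0.0442  0.0014] clock 16.025 grip 0.041525422661058846
[-0.008, -0.013, -0.0] [0.0, -0.0, -0.7]
[-0.008, -0.013, -0.0] [0.0, -0.0, -0.7]
[-0.008, -0.013, -0.0] [0.0, -0.0, -0.7]
[0.74999403 1.04998619 0.08634159]
```

Request:
{"name": "drive_tool", "arguments": {"commands": [{"linear":[-0.008,-0.013,0],"dr":[0,0,-0.7],"jaw":0.8},{"linear":[-0.008,-0.013,0],"dr":[0,0,-0.7],"jaw":0.8},{"linear":[-0.008,-0.013,0],"dr":[0,0,-0.7],"jaw":0.8},{"linear":[0,0,0],"dr":[0,0,0],"jaw":0.8}]}}

```text
clock: 16.52
tcp_pos: [0.3965, -0.3428, 0.0006]
orientation: [1.086, 2.947, -0.001]
contact_force: [-0.3, 0.8, -0.5]
grip_width: 0.0412
```

```bash
python3 - <<'E'
from h import *
im=viewer.grab_frame('scene')[:,:,::-1];crop(im,140,235,290,345,5,'s9.png')
im=viewer.grab_frame('side')[:,:,::-1];crop(im,60,110,240,240,4,'d9.png')
o=monitor.get_obs();print(inT(o['tcp_pos']))
plan(T(-76,-80,.002),49.5,5)
E
```

```text
[-170.5668398   -84.75958845]
at [ 0.3969 -0.3414  0.0006] yaw 49.62 tot rot deg [0.  0.  0.1] dist [ 0.075  -0.0578  0.0014] clock 16.625 grip 0.04142844743902826
[-0.019, 0.001, -0.0] [0.0, 0.0, 0.0]
[-0.019, 0.001, -0.0] [0.0, 0.0, 0.0]
[-0.019, 0.001, -0.0] [0.0, 0.0, 0.0]
[-0.019, 0.001, -0.0] [0.0, 0.0, 0.0]
[-0.019, 0.001, -0.0] [0.0, 0.0, 0.0]
```

View pics/s9.png

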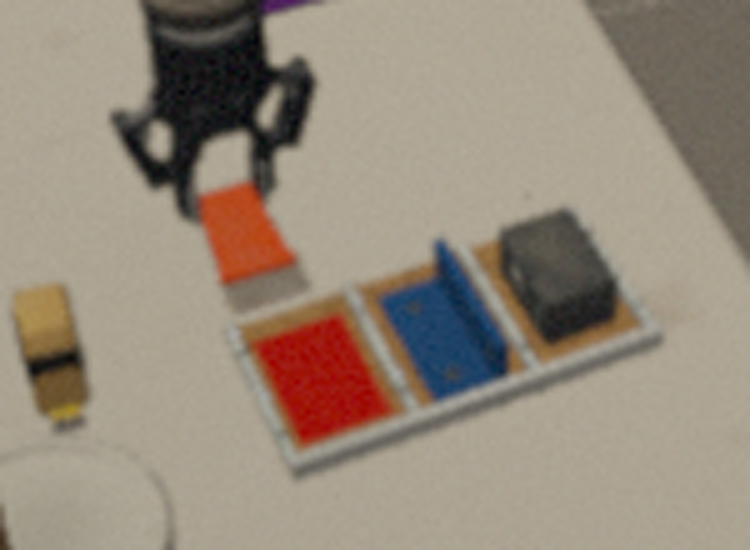

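View pics/d9.png

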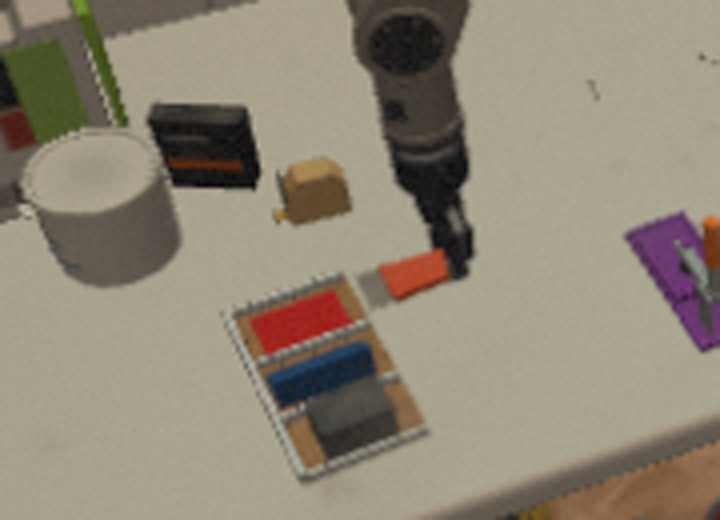

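```bash
python3 - <<'E'
from h import *
s=lambda x,y,z:inT(onz(S,U((x,y),140,235,5),z))
d=lambda x,y,z:inT(onz(D,U((x,y),60,110,4),z))
print('scene blade',s(234,309,.003),s(308,285,.003),'handle blade-side corners',s(222,284,.01),s(298,259,.01))
print('side blade',d(358,275,.003),d(377,308,.003),'h',d(381,266,.01),d(396,299,.01))
print('ref red pad centre-ish scene: pad corners',s(253,346,0),s(342,315,0), 'side',d(250,318,0),d(262,350,0))
E
```

```text
scene blade [ -78.99830877 -111.74474785] [-78.24545223 -61.72054936] handle blade-side corners [ -96.20382487 -113.21956016] [-95.98974341 -61.42933955]
side blade [ -80.0845727  -114.60000376] [-80.61582043 -59.97768356] h [-104.19351625 -108.34206797] [-100.74205355  -55.71255918]
ref red pad centre-ish scene: pad corners [ -47.28912196 -110.49216587] [-47.59998674 -50.44551474] side [  36.49041428 -112.45551846] [ 39.78892571 -63.7497062 ]
```

Request:
{"name": "drive_tool", "arguments": {"commands": [{"linear":[-0.002,0.005,0],"dr":[0,0,0],"jaw":0.8},{"linear":[-0.008,0.001,0],"dr":[0,0,0],"jaw":0.8},{"linear":[-0.015,0,0],"dr":[0,0,0],"jaw":0.8},{"linear":[-0.015,0,0],"dr":[0,0,0],"jaw":0.8},{"linear":[0,0,0],"dr":[0,0,0],"jaw":0.8}]}}

```text
clock: 17.25
tcp_pos: [0.4148, -0.3465, 0.0003]
orientation: [-1.069, -2.91, -0.033]
contact_force: [0.5, -1.3, 0.1]
grip_width: 0.0415
```

```bash
python3 - <<'E'
from h import *
o=monitor.get_obs();print(inT(o['tcp_pos']),o['contact_force'])
plan(T(-76,-80,.001),49.5,3)
E
```

```text
[-153.5773305  -76.9986595] [ 0.50663563 -1.34723595  0.07461545]
at [ 4.148e-01 -3.465e-01  3.000e-04] yaw 49.64 tot rot deg [ 0.3 -2.6  0.1] dist [ 0.057  -0.0527  0.0007] clock 17.25 grip 0.0414603104993976
[-0.026, -0.001, -0.001] [0.1, -0.9, 0.0]
[-0.026, -0.001, -0.001] [0.1, -0.9, 0.0]
[-0.026, -0.001, -0.001] [0.1, -0.9, 0.0]
```

```bash
python3 - <<'E'
from h import *
im=viewer.grab_frame('scene')[:,:,::-1];crop(im,140,235,290,345,5,'s10.png')
cv2.imwrite('pics/w10.png',viewer.grab_frame('wrist')[:,:,::-1])
o=monitor.get_obs();print(o['joints'].round(3),inT(o['tcp_pos']),o['contact_force'],o['moment'])
E
```

```text
[ 0.315  0.639  0.353  2.014 -0.392  0.602  1.808] [-153.84806422  -76.82782127] [-4.60837326  2.36418036 10.456767  ] [0.34681205 1.05963621 0.05980385]
```

View pics/s10.png

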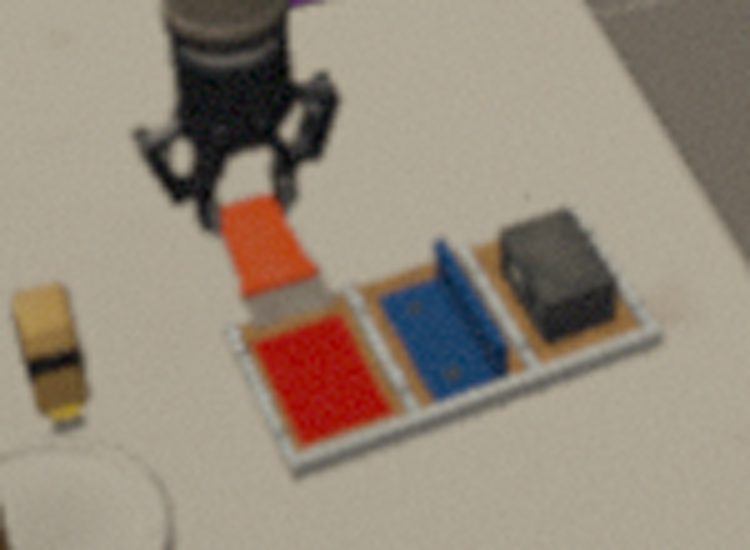

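View pics/w10.png

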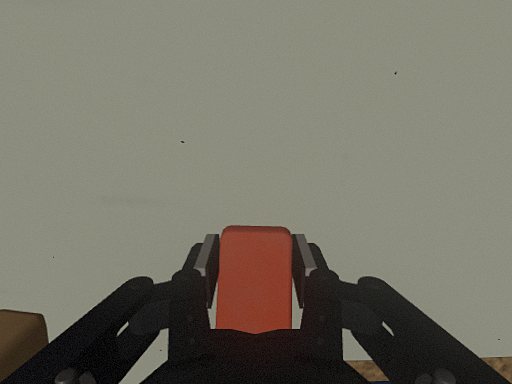

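Request:
{"name": "drive_tool", "arguments": {"commands": [{"linear":[0,0,-0.002],"dr":[0.3,-2.6,0],"jaw":0.8},{"linear":[0,0,0],"dr":[0,0,0],"jaw":0.8}]}}

```text
clock: 17.6
tcp_pos: [0.416, -0.3444, 0.0018]
orientation: [-1.079, -2.95, -0.002]
contact_force: [-0.6, -0.3, -0.8]
grip_width: 0.0415
```

```bash
python3 - <<'E'
from h import *
o=monitor.get_obs();print(inT(o['tcp_pos']),o['contact_force'])
plan(T(-76,-80,.002),49.5,4)
E
```

```text
[-154.04789793  -74.59982164] [-0.58377658 -0.25020264 -0.75417313]
at [ 0.416  -0.3444  0.0018] yaw 49.82 tot rot deg [ 0.1 -0.1  0.3] dist [ 0.0558 -0.0548  0.0002] clock 17.6 grip 0.04153648207096964
[-0.02, -0.001, -0.0] [0.0, -0.0, 0.1]
[-0.02, -0.001, -0.0] [0.0, -0.0, 0.1]
[-0.02, -0.001, -0.0] [0.0, -0.0, 0.1]
[-0.02, -0.001, -0.0] [0.0, -0.0, 0.1]
```

Request:
{"name": "drive_tool", "arguments": {"commands": [{"linear":[-0.01,-0.003,0],"dr":[0,0,0.3],"jaw":0.8},{"linear":[-0.012,-0.002,0],"dr":[0,0,0],"jaw":0.8},{"linear":[0,0,0],"dr":[0,0,0],"jaw":0.8}]}}

```text
clock: 17.98
tcp_pos: [0.4325, -0.3637, 0.0015]
orientation: [-1.084, -2.948, -0.003]
contact_force: [0.8, 0.9, -1.7]
grip_width: 0.0415
```

```bash
python3 - <<'E'
from h import *
o=monitor.get_obs();print(inT(o['tcp_pos']),o['contact_force'])
plan(T(-76,-80,.002),49.5,3)
E
```

```text
[-128.91123029  -78.59008671] [ 0.8422262   0.85818569 -1.69221755]
at [ 0.4325 -0.3637  0.0015] yaw 49.61 tot rot deg [ 0.1 -0.   0.1] dist [ 0.0393 -0.0354  0.0005] clock 17.975 grip 0.041494712354889635
[-0.018, -0.001, -0.0] [0.0, -0.0, 0.0]
[-0.018, -0.0, -0.0] [0.0, -0.0, 0.0]
[-0.018, -0.0, -0.0] [0.0, -0.0, 0.0]
```

Request:
{"name": "drive_tool", "arguments": {"commands": [{"linear":[-0.016,0,0],"dr":[0,0,0],"jaw":0.8},{"linear":[-0.016,0,0],"dr":[0,0,0],"jaw":0.8},{"linear":[-0.014,0,0],"dr":[0,0,0],"jaw":0.8},{"linear":[0,0,0],"dr":[0,0,0],"jaw":0.8}]}}

```text
clock: 18.48
tcp_pos: [0.4683, -0.3947, 0.0006]
orientation: [-1.084, -2.946, -0.004]
contact_force: [0.0, -0.5, -0.0]
grip_width: 0.0415
```

```bash
python3 - <<'E'
from h import *
o=monitor.get_obs();print(inT(o['tcp_pos']),o['contact_force'])
plan(T(-76,-80,.002),49.5,1)
im=viewer.grab_frame('scene')[:,:,::-1];crop(im,140,235,290,345,5,'s11.png')
im=viewer.grab_frame('side')[:,:,::-1];crop(im,60,110,240,240,4,'d11.png')
E
```

```text
[-81.59278505 -78.94855006] [ 2.28478806e-04 -5.21417817e-01 -2.43628527e-02]
at [ 0.4683 -0.3947  0.0006] yaw 49.58 tot rot deg [ 0.1 -0.2  0.1] dist [ 0.0036 -0.0044  0.0014] clock 18.475 grip 0.04145379906312273
[-0.006, -0.001, -0.001] [0.1, -0.2, 0.1]
```

View pics/s11.png

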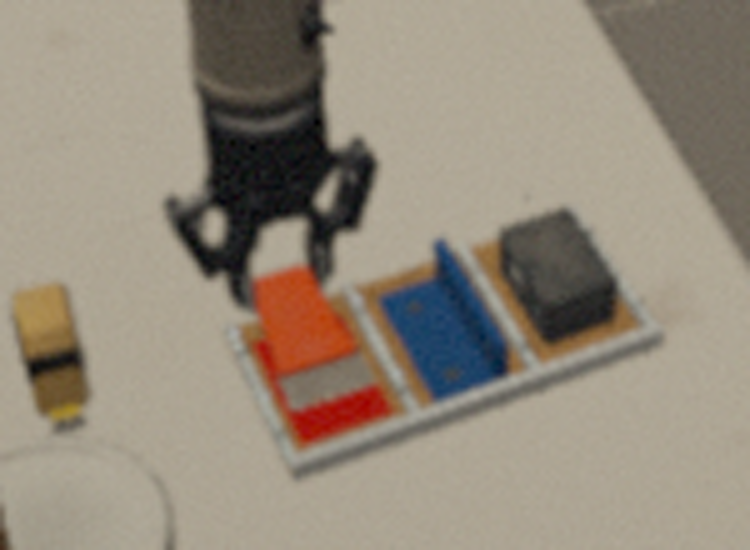

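View pics/d11.png

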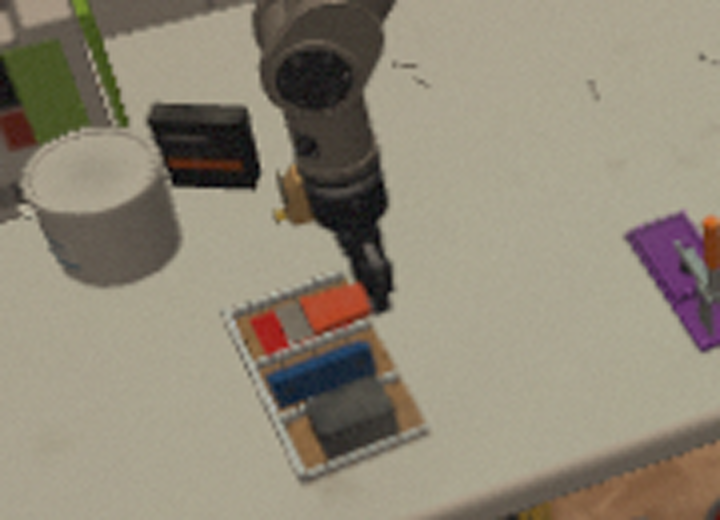

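Request:
{"name": "drive_tool", "arguments": {"commands": [{"linear":[0,0,-0.001],"dr":[0,0,0],"jaw":0.3},{"linear":[0,0,-0.001],"dr":[0,0,0],"jaw":0.3},{"linear":[0,0,0],"dr":[0,0,0],"jaw":0.3},{"linear":[0.02,-0.001,0],"dr":[0,0,0],"jaw":0.3},{"linear":[0.02,0,0],"dr":[0,0,0],"jaw":0.3},{"linear":[0.01,0,0],"dr":[0,0,0],"jaw":0.3},{"linear":[0,0,0],"dr":[0,0,0],"jaw":0.75},{"linear":[0,0,0],"dr":[0,0,0],"jaw":0.75}]}}

```text
clock: 19.58
tcp_pos: [0.4276, -0.3612, 0.0037]
orientation: [-1.085, -2.946, -0.004]
contact_force: [0.3, 0.7, -0.5]
grip_width: 0.0241
```

```bash
python3 - <<'E'
from h import *
o=monitor.get_obs();print(inT(o['tcp_pos']),o['contact_force'])
plan(T(-110,-80,.003),49.5,1)
im=viewer.grab_frame('scene')[:,:,::-1];crop(im,140,235,290,345,5,'s12.png')
E
```

```text
[-134.30433512  -79.9011275 ] [ 0.25611879  0.67052218 -0.51194608]
at [ 0.4276 -0.3612  0.0037] yaw 49.57 tot rot deg [ 0.1 -0.2  0.1] dist [ 0.0184 -0.0159 -0.0007] clock 19.575 grip 0.024112714474244335
[-0.024, -0.0, 0.001] [0.1, -0.2, 0.1]
```

View pics/s12.png

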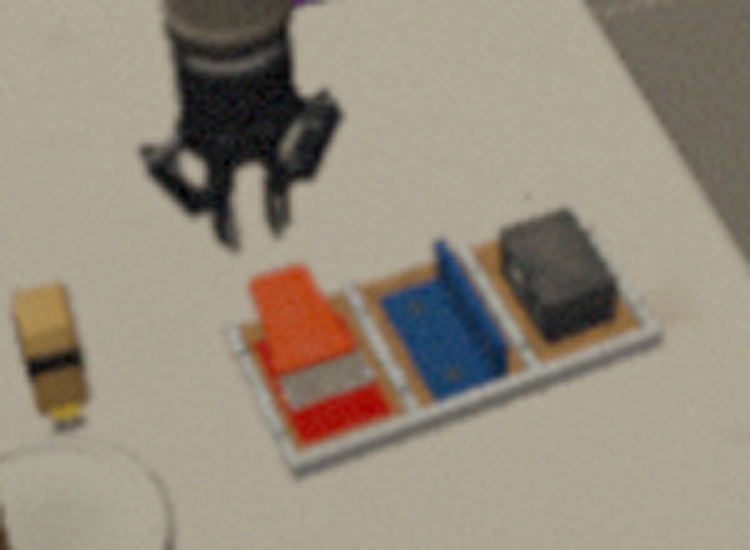

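Request:
{"name": "drive_tool", "arguments": {"commands": [{"linear":[0,0,0.001],"dr":[0,0,0],"jaw":0.82},{"linear":[-0.01,0,0],"dr":[0,0,0],"jaw":0.82},{"linear":[-0.012,0,0],"dr":[0,0,0],"jaw":0.82},{"linear":[-0.012,0,0],"dr":[0,0,0],"jaw":0.82},{"linear":[-0.012,0,0],"dr":[0,0,0],"jaw":0.82},{"linear":[0,0,0],"dr":[0,0,0],"jaw":0.82}]}}

```text
clock: 20.38
tcp_pos: [0.4667, -0.3946, 0.0024]
orientation: [-1.085, -2.947, -0.003]
contact_force: [0.4, 0.0, -0.1]
grip_width: 0.015
```

```bash
python3 - <<'E'
from h import *
o=monitor.get_obs();print(inT(o['tcp_pos']),o['contact_force'])
plan(T(-65,-80,.003),49.5,1)
im=viewer.grab_frame('scene')[:,:,::-1];crop(im,140,235,290,345,5,'s13.png')
cv2.imwrite('pics/w13.png',viewer.grab_frame('wrist')[:,:,::-1])
E
```

```text
[-82.88015375 -79.86805634] [ 0.37107646  0.00956564 -0.14531499]
at [ 0.4667 -0.3946  0.0024] yaw 49.59 tot rot deg [ 0.1 -0.1  0.1] dist [ 0.0135 -0.0117  0.0006] clock 20.375 grip 0.014978013355372117
[-0.018, -0.0, -0.001] [0.1, -0.1, 0.1]
```

View pics/s13.png

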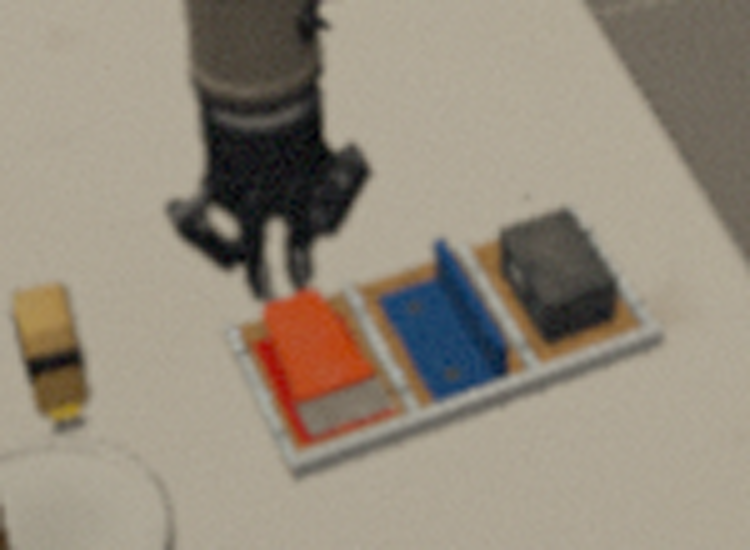

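Request:
{"name": "drive_tool", "arguments": {"commands": [{"linear":[-0.008,0,0],"dr":[0,0,0],"jaw":0.82},{"linear":[-0.006,0,0],"dr":[0,0,0],"jaw":0.82},{"linear":[0,0,0],"dr":[0,0,0],"jaw":0.82}]}}

```text
clock: 20.85
tcp_pos: [0.4764, -0.4029, 0.0021]
orientation: [-1.084, -2.945, -0.005]
contact_force: [0.5, 0.8, -0.2]
grip_width: 0.0152
```

```bash
python3 - <<'E'
from h import *
o=monitor.get_obs();print(inT(o['tcp_pos']),o['contact_force'])
plan(T(-61,-80,.003),49.5,1)
im=viewer.grab_frame('scene')[:,:,::-1];crop(im,140,235,290,345,5,'s14.png')
E
```

```text
[-70.13380166 -79.83898955] [ 0.45954301  0.83285027 -0.23809773]
at [ 0.4764 -0.4029  0.0021] yaw 49.58 tot rot deg [ 0.1 -0.2  0.1] dist [ 0.0068 -0.0061  0.0009] clock 20.85 grip 0.015199039316703388
[-0.009, -0.0, -0.001] [0.1, -0.2, 0.1]
```

View pics/s14.png

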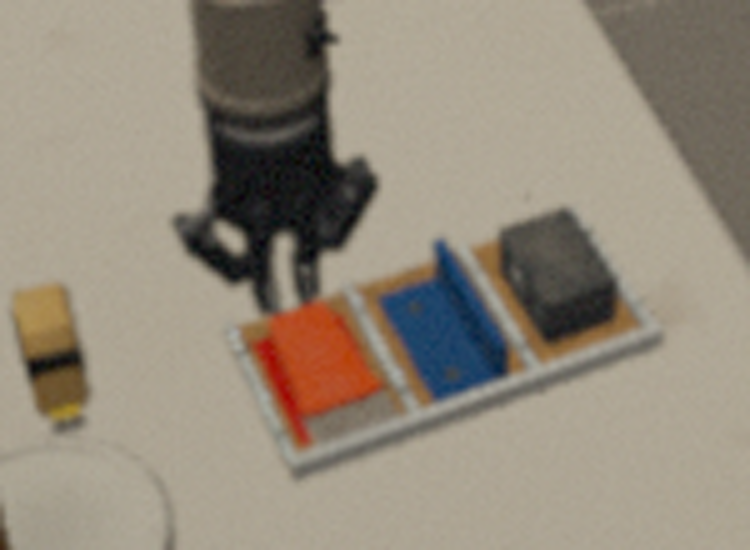

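Request:
{"name": "drive_tool", "arguments": {"commands": [{"linear":[-0.006,0,0],"dr":[0,0,0],"jaw":0.82},{"linear":[-0.004,0,0],"dr":[0,0,0],"jaw":0.82},{"linear":[-0.002,0,0],"dr":[0,0,0],"jaw":0.82}]}}

```text
clock: 21.28
tcp_pos: [0.4794, -0.4054, 0.0012]
orientation: [-1.08, -2.93, -0.017]
contact_force: [-3.5, 2.8, 5.8]
grip_width: 0.0152
```

```bash
python3 - <<'E'
from h import *
o=monitor.get_obs();print(inT(o['tcp_pos']),o['contact_force'])
E
```

```text
[-66.18724653 -79.86739995] [-3.49453963  2.7916597   5.75244095]
```

Request:
{"name": "drive_tool", "arguments": {"commands": [{"linear":[0.02,0,-0.002],"dr":[0,-1,0],"jaw":0.82},{"linear":[0.03,0,-0.04],"dr":[0,0,0],"jaw":0.82},{"linear":[0.03,0,-0.06],"dr":[0,0,0],"jaw":0.82},{"linear":[0.02,0,-0.06],"dr":[0,0,0],"jaw":0.82},{"linear":[0,0,0],"dr":[0,0,0],"jaw":0.82}]}}

```text
clock: 21.9
tcp_pos: [0.4044, -0.3421, 0.1634]
orientation: [-1.086, -2.947, -0.008]
contact_force: [0.6, -0.9, -0.6]
grip_width: 0.0149
```

```bash
python3 - <<'E'
from h import *
import pickle
W=viewer.calibration('wrist');im=viewer.grab_frame('wrist')[:,:,::-1]
cv2.imwrite('pics/w15.png',im);pickle.dump(W,open('w15.pkl','wb'))
o=monitor.get_obs();print(inT(o['tcp_pos']),o['tcp_pos'],o['contact_force'])
E
```

```text
[-165.08938441  -80.02857341] [ 0.40409065 -0.34133723  0.16137094] [-0.16954976 -0.17622389 -0.61267915]
```

View pics/w15.png

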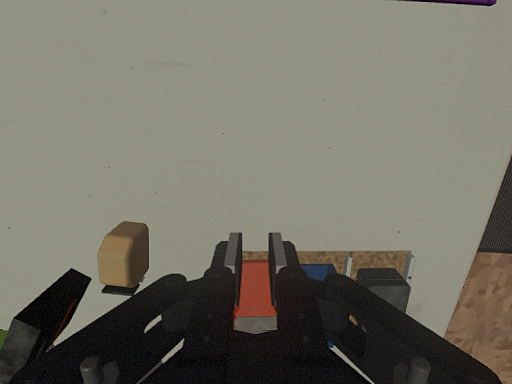

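```bash
python3 - <<'E'
from h import *
plan(T(-75,-20,.23),49.5,3)
E
```

```text
at [ 0.4041 -0.3413  0.1614] yaw 49.57 tot rot deg [ 0.2 -0.3  0.1] dist [ 0.1075 -0.0129  0.0686] clock 21.95 grip 0.015507330210720031
[-0.03, 0.02, -0.023] [0.1, -0.1, 0.0]
[-0.03, 0.02, -0.023] [0.1, -0.1, 0.0]
[-0.03, 0.02, -0.023] [0.1, -0.1, 0.0]
```

Request:
{"name": "drive_tool", "arguments": {"commands": [{"linear":[-0.03,0.02,-0.023],"dr":[0,0,0],"jaw":1},{"linear":[-0.03,0.02,-0.023],"dr":[0,0,0],"jaw":1},{"linear":[-0.03,0.02,-0.023],"dr":[0,0,0],"jaw":1},{"linear":[0,0,0],"dr":[0,0,0],"jaw":1},{"linear":[0,0,0],"dr":[0,0,0],"jaw":1}]}}

```text
clock: 22.58
tcp_pos: [0.5128, -0.3536, 0.2244]
orientation: [-1.081, -2.934, -0.01]
contact_force: [-0.8, 0.0, -0.7]
grip_width: 0.0002
```

```bash
python3 - <<'E'
from h import *
import pickle
W=viewer.calibration('wrist');im=viewer.grab_frame('wrist')[:,:,::-1]
cv2.imwrite('pics/w16.png',im);pickle.dump(W,open('w16.pkl','wb'))
crop(im,140,170,340,290,4,'w16a.png')
o=monitor.get_obs();print(inT(o['tcp_pos']),o['tcp_pos'])
E
```

```text
[-74.44197755 -18.38945346] [ 0.51305088 -0.35333725  0.22449301]
```

View pics/w16a.png

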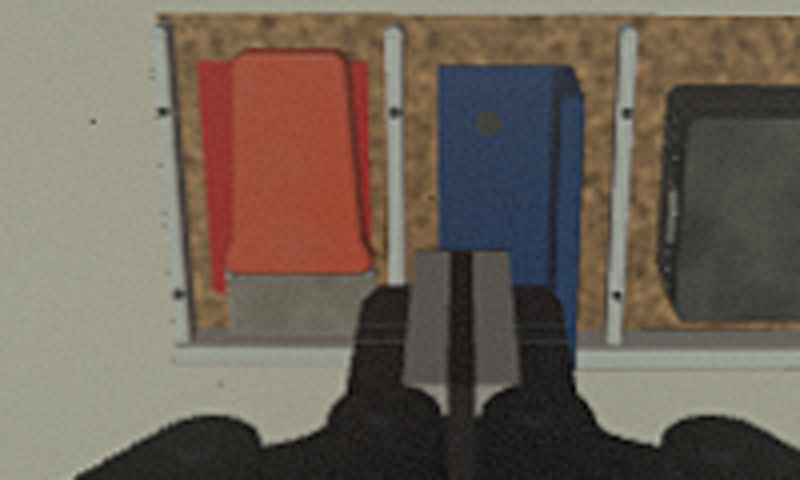

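```bash
python3 - <<'E'
from h import *
import pickle
np.set_printoptions(precision=1,suppress=True)
W=pickle.load(open('w16.pkl','rb'))
a=lambda x,y,z:inT(onz(W,U((x,y),140,170,4),z))
for n,p in dict(dotrf=a(164,112,.012),dotrb=a(179,294,.012),m40f=a(395,112,.012),d40f=a(627,112,.012),d40b=a(616,295,.012)).items(): print(n,p)
print('handle end',a(235,52,.01),a(345,52,.01),'shoulder',a(230,272,.01),a(374,272,.01),'blade L edge',a(229,300,.005),a(229,331,.005))
print('backstop base',a(212,331,0.0),'backstop top',a(212,346,.016))
print('bracket',a(440,66,.006),a(572,97,.04))
E
python3 - <<'E'
import cv2
im=cv2.imread('pics/w16.png')
cv2.imwrite('pics/w16b.png',cv2.resize(im[235:270,180:250],None,fx=10,fy=10,interpolation=cv2.INTER_CUBIC))
E
```

```text
dotrf [ -35.1 -119.9]
dotrb [  34.7 -119.9]
m40f [-35.2 -40. ]
d40f [-35.4  40. ]
d40b [34.7 39.3]
handle end [-56.  -94.5] [-56.1 -56.9] shoulder [  26.7 -101.2] [ 26.6 -48.8] blade L edge [  40.7 -103.4] [  53.7 -104.2]
backstop base [  56.5 -111.9] backstop top [  53.7 -108.3]
bracket [-50.1 -24.6] [-49.4  17.8]
```

View pics/w16b.png

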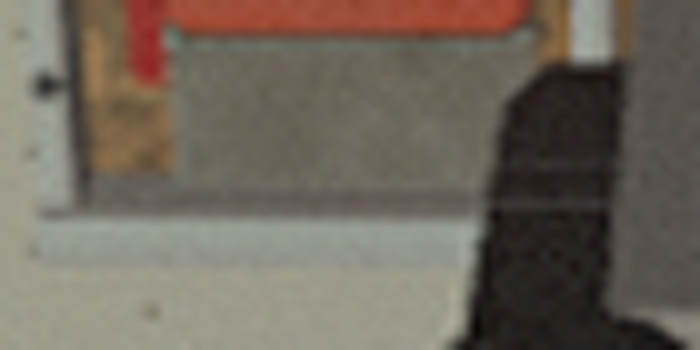

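```bash
python3 - <<'E'
from h import *
plan(T(-100,-77,.06),49.5,4)
E
```

```text
at [ 0.5131 -0.3533  0.2245] yaw 49.56 tot rot deg [ 0.1 -0.9  0.1] dist [-0.0575 -0.028  -0.1645] clock 22.625 grip -0.00019832606723830493
[0.006, -0.015, 0.041] [0.0, -0.2, 0.0]
[0.006, -0.015, 0.041] [0.0, -0.2, 0.0]
[0.006, -0.015, 0.041] [0.0, -0.2, 0.0]
[0.006, -0.015, 0.041] [0.0, -0.2, 0.0]
```

Request:
{"name": "drive_tool", "arguments": {"commands": [{"linear":[0.012,-0.03,0.01],"dr":[0,-0.9,0],"jaw":0.82},{"linear":[0.012,-0.029,0.04],"dr":[0,0,0],"jaw":0.82},{"linear":[0.003,0,0.05],"dr":[0,0,0],"jaw":0.82},{"linear":[0.003,0,0.05],"dr":[0,0,0],"jaw":0.82},{"linear":[0,0,0],"dr":[0,0,0],"jaw":0.82}]}}

```text
clock: 23.25
tcp_pos: [0.4438, -0.3786, 0.0681]
orientation: [-1.091, -2.941, -0.003]
contact_force: [0.1, 0.3, 0.2]
grip_width: 0.0154
```

```bash
python3 - <<'E'
from h import *
o=monitor.get_obs();print(inT(o['tcp_pos']))
plan(T(-95,-77,.006),49.5,2)
E
```

```text
[-110.71556082  -82.53756279]
at [ 0.4438 -0.3786  0.0681] yaw 49.29 tot rot deg [-0.  -0.3 -0.2] dist [ 0.0155 -0.006  -0.0621] clock 23.25 grip 0.015350507307001616
[-0.008, 0.003, 0.031] [-0.0, -0.1, -0.1]
[-0.008, 0.003, 0.031] [-0.0, -0.1, -0.1]
```

Request:
{"name": "drive_tool", "arguments": {"commands": [{"linear":[0,0.005,0.03],"dr":[0,0,0],"jaw":0.82},{"linear":[0,0,0.02],"dr":[0,0,0],"jaw":0.82},{"linear":[0,0,0],"dr":[0,0,0],"jaw":0.82}]}}

```text
clock: 23.62
tcp_pos: [0.4482, -0.3771, 0.0211]
orientation: [1.095, 2.944, 0.0]
contact_force: [-0.8, -0.2, -0.9]
grip_width: 0.0154
```

```bash
python3 - <<'E'
from h import *
o=monitor.get_obs();print(inT(o['tcp_pos']))
plan(T(-72,-76,.0045),49.5,2)
E
```

```text
[-108.31267062  -78.63211312]
at [ 0.4482 -0.3771  0.0211] yaw 49.2 tot rot deg [ 0.   0.  -0.3] dist [ 0.0293 -0.0216 -0.0166] clock 23.625 grip 0.015377425620296837
[-0.018, 0.001, 0.008] [0.0, 0.0, -0.2]
[-0.018, 0.001, 0.008] [0.0, 0.0, -0.2]
```

Request:
{"name": "drive_tool", "arguments": {"commands": [{"linear":[-0.005,0.001,0.01],"dr":[0,0,-0.3],"jaw":0.82},{"linear":[-0.008,0.001,0.006],"dr":[0,0,0],"jaw":0.82},{"linear":[-0.01,0,0],"dr":[0,0,0],"jaw":0.82},{"linear":[0,0,0],"dr":[0,0,0],"jaw":0.82}]}}

```text
clock: 24.12
tcp_pos: [0.4707, -0.3939, 0.0075]
orientation: [1.085, 2.942, -0.003]
contact_force: [-1.1, 0.2, -0.5]
grip_width: 0.0158
```

```bash
python3 - <<'E'
from h import *
o=monitor.get_obs();print(inT(o['tcp_pos']),o['contact_force'])
plan(T(-72,-76,.0045),49.5,2)
E
```

```text
[-80.28662467 -76.72561378] [-1.08444312  0.19942838 -0.47174943]
at [ 0.4707 -0.3939  0.0075] yaw 49.51 tot rot deg [0.  0.4 0. ] dist [ 0.0068 -0.0048 -0.003 ] clock 24.125 grip 0.015756152586313497
[-0.004, 0.0, 0.002] [0.0, 0.2, 0.0]
[-0.004, 0.0, 0.002] [0.0, 0.2, 0.0]
```

Request:
{"name": "drive_tool", "arguments": {"commands": [{"linear":[-0.003,0,0.004],"dr":[0,0.3,0],"jaw":0.82},{"linear":[-0.006,0,0],"dr":[0,0,0],"jaw":0.82},{"linear":[-0.005,0,0],"dr":[0,0,0],"jaw":0.82},{"linear":[0,0,0],"dr":[0,0,0],"jaw":0.82}]}}

```text
clock: 24.62
tcp_pos: [0.4815, -0.4032, 0.0033]
orientation: [-1.087, -2.947, -0.002]
contact_force: [-1.2, 1.3, 0.8]
grip_width: 0.0157
```

```bash
python3 - <<'E'
from h import *
o=monitor.get_obs();print(inT(o['tcp_pos']),o['contact_force'])
plan(T(-60,-76,.0035),49.5,2)
E
```

```text
[-66.09594979 -76.77788562] [-1.17038213  1.32969762  0.80861294]
at [ 0.4815 -0.4032  0.0033] yaw 49.5 tot rot deg [ 0. -0. -0.] dist [ 0.0051 -0.0034  0.0002] clock 24.625 grip 0.015701828733032788
[-0.003, 0.0, -0.0] [0.0, -0.0, -0.0]
[-0.003, 0.0, -0.0] [0.0, -0.0, -0.0]
```

Again at −66, with a light contact. Push a bit further while watching force.

Request:
{"name": "drive_tool", "arguments": {"commands": [{"linear":[-0.004,0,-0.0005],"dr":[0,0,0],"jaw":0.82},{"linear":[-0.005,0,0],"dr":[0,0,0],"jaw":0.82}]}}

```text
clock: 24.88
tcp_pos: [0.4816, -0.4035, 0.0027]
orientation: [-1.083, -2.931, -0.014]
contact_force: [-12.5, 11.7, 16.6]
grip_width: 0.015
```

```bash
python3 - <<'E'
from h import *
o=monitor.get_obs();f=o['contact_force'];print(inT(o['tcp_pos']),o['tcp_pos'][2],f, 'along',f@EX,f@EY)
E
```

```text
[-65.79526992 -76.91455421] 0.002682943741550304 [-12.45815148  11.66321873  16.58189142] along -17.047907349720276 0.7778589316580007
```

```bash
python3 - <<'E'
from h import *
import pickle
np.set_printoptions(precision=1,suppress=True)
W=pickle.load(open('w6.pkl','rb'))
a=lambda x,y,z:inT(onz(W,U((x,y),150,185,4),z))
print('pad',a(50,71,0),a(224,71,0),a(236,298,0),'backstop top front edge',a(450,353,.016),'front',a(300,22,0))
E
```

```text
pad [ -49.6 -109.5] [-49.4 -49.7] [ 40.2 -50.6] backstop top front edge [53.5 28.1] front [-66.9 -23. ]
```

Request:
{"name": "drive_tool", "arguments": {"commands": [{"linear":[0.02,0,-0.002],"dr":[0,-1,0],"jaw":0.82},{"linear":[0.03,0,-0.04],"dr":[0,0,0],"jaw":0.82},{"linear":[0,0,-0.06],"dr":[0,0,0],"jaw":0.9},{"linear":[0,0,-0.06],"dr":[0,0,0],"jaw":1},{"linear":[-0.02,-0.02,-0.04],"dr":[0,0,0],"jaw":1},{"linear":[-0.03,-0.04,0],"dr":[0,0,0],"jaw":1},{"linear":[0,-0.04,0],"dr":[0,0,0],"jaw":1},{"linear":[0,0,0],"dr":[0,0,0],"jaw":1}]}}

```text
clock: 25.88
tcp_pos: [0.4164, -0.4828, 0.2131]
orientation: [1.082, 2.942, 0.0]
contact_force: [-0.4, 0.3, -0.4]
grip_width: 0.0002
```

```bash
python3 - <<'E'
from h import *
import pickle
W=viewer.calibration('wrist');im=viewer.grab_frame('wrist')[:,:,::-1]
cv2.imwrite('pics/w17.png',im);pickle.dump(W,open('w17.pkl','wb'))
im=viewer.grab_frame('side')[:,:,::-1];crop(im,270,140,420,265,5,'d17.png')
o=monitor.get_obs();print(inT(o['tcp_pos']),o['tcp_pos'])
E
```

```text
[ -63.66412817 -174.83557925] [ 0.41964279 -0.47929947  0.21237474]
```

View pics/w17.png

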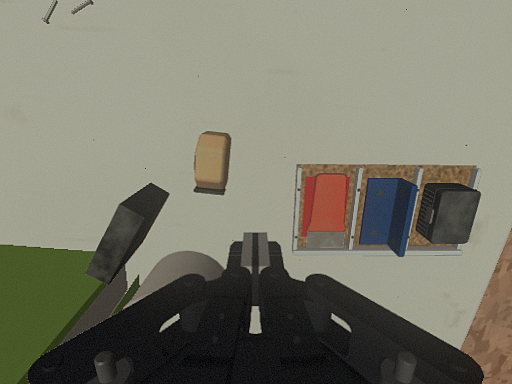

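View pics/d17.png

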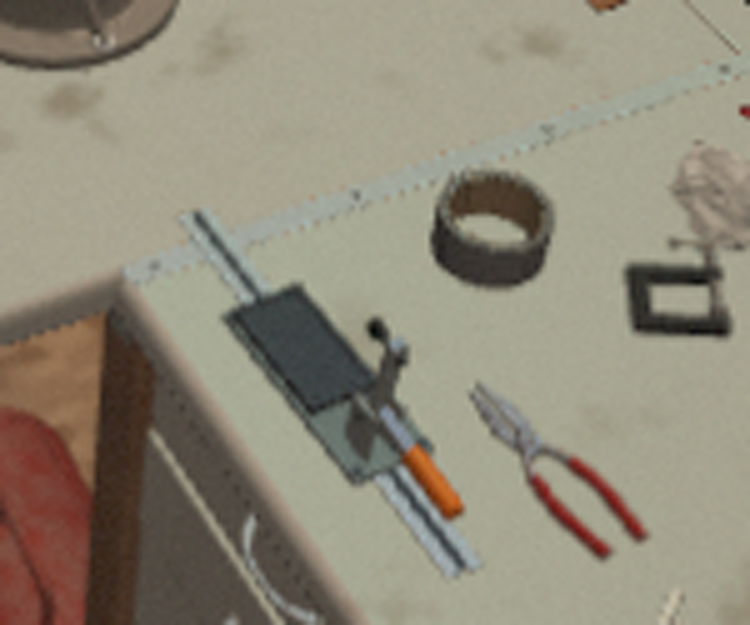

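```bash
python3 - <<'E'
import cv2
im=cv2.imread('pics/w17.png')
cv2.imwrite('pics/w17a.png',cv2.resize(im[155:265,285:415],None,fx=6,fy=5.4,interpolation=cv2.INTER_CUBIC) if 0 else cv2.resize(im[155:265,285:415],None,fx=5,fy=5,interpolation=cv2.INTER_CUBIC))
E
```

```text
(no output)
```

View pics/w17a.png

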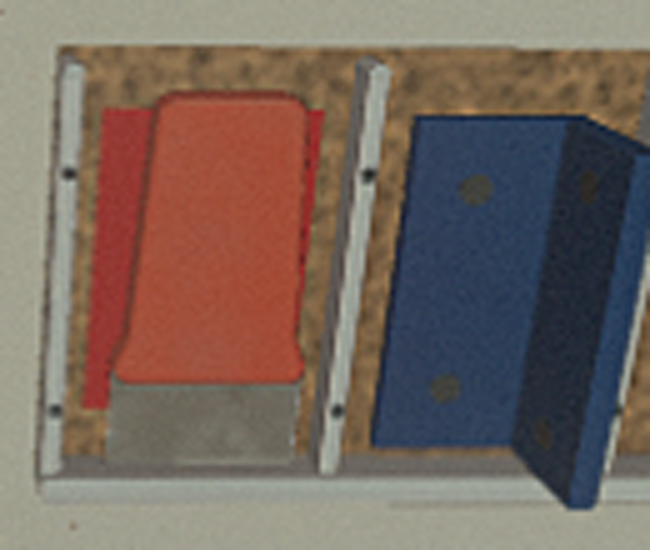

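```bash
python3 - <<'E'
from h import *
import pickle
from bench import job
np.set_printoptions(precision=1,suppress=True)
W=pickle.load(open('w17.pkl','rb'))
a=lambda x,y,z:inT(onz(W,U((x,y),285,155,5),z))
print('dots',a(69,174,.012),a(369,175,.012),a(55,411,.012),a(337,411,.012))
print('handle end',a(160,97,.01),a(303,97,.01),'shoulder',a(115,378,.01),a(303,378,.01),'blade',a(106,463,.005),a(295,463,.005))
print('pad',a(104,108,0),a(84,408,0),'backstop base',a(85,458,0),'bracket',a(416,116,.006),a(374,446,.006))
o=monitor.get_obs();print(o['contact_force'],o['clock'],abs(o['qvel']).max())
job.hand_in()
E
```

```text
dots [ -35.4 -120.2] [-35.3 -40. ] [  34.6 -120.3] [ 34.6 -40.4]
handle end [-56. -97.] [-56.1 -59.3] shoulder [  25.3 -103.6] [ 25.3 -50.4] blade [  55.1 -103.3] [ 55.1 -47.9]
pad [ -50.4 -109.6] [  39.8 -109.8] backstop base [  56.2 -108.6] bracket [-50.  -26.9] [ 49.  -25.7]
[ 0.4  0.8 -0. ] 25.975 0.025098496113778127
the job is handed in; nothing more can be done
```

The job is handed in at about 26 s of the 69 s allowed; it reported no verdict, but my last checks put every item inside its tolerance.

**What I did**
- **Clamp:** I pushed the orange handle over until the clamp fell open.
- **Bracket:** I lifted the blue bracket out by its leg and set it down flange down in the middle lane.
- **Scraper:** I gripped it by the handle and slid it along the bench into the red lane. I then pushed it home from behind with the fingertips until the backstop stopped it, with about 17 N along the lane.

**Last checks**
- **Clamp:** the side picture shows it still open, with the handle level.
- **Bracket:** it lies flat and straight, about 5 mm off centre along the lane and 1–3 mm across.
- **Scraper:** it lies straight, about 3 mm off the lane's middle, and the blade touches the backstop in the picture.
- **Other things:** the bit case and pliers show no sign of having moved, and the tape measure lies well clear of the arm's path. I judged these by eye and did not measure them. The gripper was clear of everything.

**One disagreement:** I first took the tray's centre from the dots on its walls, and that put the blade at x = 54–55 mm instead of 60. The tray's front edge, the red pad and the backstop all showed that origin to be about 5–6 mm off along the lanes. Corrected, the blade is at about 59–60 mm, which agrees with the hard stop I felt.

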